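Clamp a holder block in the angled vise and press on its cap

TASK

Tighten the red T-handle of the angled vise clockwise until its resistance clearly rises and the aluminium block is held firmly, without straining it. Then press the blue cap, mouth down, firmly onto the block's brass tapered spigot until its rim is home on the collar and it grips by itself. Let go of everything and leave the bottle, jar, objective lens and dish where they stand.

Things in the scene. Friction and masses are not known exactly. Their poses are not given: they have to be found in the camera images.
- vise: Angled hold-down vise fixed to the bench. Origin: centre of the underside of its dark base plate, 150 (x) by 240 (y) by 14 mm thick; -x is its front, roughly towards the robot; z up. The block lies on the plate against a low steel back jaw (38 mm high, front face at x = +30). The clamp screw on it leans to the front, 35 degrees from vertical.
- cross_arm (a point): Where the screw passes through the middle of the vise's ivory cross arm, 18 mm thick along the screw; the arm lies 28 to 37 mm clear under the handle bar and runs 75 mm towards the vise's -y, to an ivory column (30 by 22 mm, about 93 mm high). Axes as the vise's.
- lens (a point): Centre of the inspection lens, an obstacle fixed to the vise: a level black-rimmed disc of radius 33 mm, 10 mm thick, 255 mm above the bench, on a steel post (radius 6, 262 mm high) that stands 42 mm towards the vise's +x and 35 mm towards its +y from this point. Axes as the vise's.
- handle_grip (a point): Centre of the red T-handle's bar: 74 mm long, 14 wide, 16 high. Site x: along the bar; z: up the screw axis, leaning 35 degrees from vertical to the vise's front; nothing stands above it along that axis. Clockwise seen from above (looking along -z) tightens, and the bar then moves along -z by 3 mm per rad. It is symmetric: grips half a turn apart are equal.
- handle (a joint): Angle of the T-handle, rad, grows as it tightens; starts between 0 and 1, and the pad meets the block at about 1.7. Free turning takes about 0.2 N m; past contact each rad adds about 40 N of clamping force and 0.12 N m of torque. 30 to 70 N (0.3 to 0.4 N m) is firm; under 20 N is loose, over 150 N damages the block. The thread locks itself when released.
- pad: Round black rubber pad (radius 9 mm, 6 mm thick) on springs (15 N per mm) at the lower end of the clamp screw. Origin: centre of its pressing face; z points up along the screw axis, away from the block. It starts about 2 to 5 mm clear of the block's sloping face and moves along -z by 3 mm per rad of handle turn.
- block: Aluminium holder block, 60 (x) by 130 (y) by 26 mm, 0.55 kg, loose in the vise until clamped. Origin: centre of its underside, z up, axes parallel to the vise's. At y -45 a lug with a sloping face under the screw pad; at (5, 42) a collar (radius 16, 5 mm high) with a brass tapered spigot pointing straight up.
- spigot_foot (a point): On the spigot's axis at the top of the collar (31 mm above the block's underside, 45 mm above the bench); z up along the spigot. The spigot is 30 mm high; radius 12.5 at the foot, 10.7 at 24 mm, then a chamfered nose of radius 7.5 at the tip. Its flanks spring inward a little (four sprung segments), so a cap pushed on is gripped.
- cap_center (a point): Centre of the loose blue plastic cap, half-way up, standing mouth down on the bench; z up. Closed top, 34 mm high, outer radius 16 mm at the mouth and 14 at the top, wall 3.5 mm, 20 g. It first binds on the taper 6 to 8 mm short of home; a steady push of 10 to 20 N straight down brings its rim on to the collar, where friction holds it.
- cap_mouth (a point): Centre of the cap's open rim, 17 mm below cap_center; z up towards the closed top. Home: within 3 mm of spigot_foot.
- bottle: Amber bottle, bystander, radius 22, 85 mm high; origin at the centre of its underside, z up.
- objective: Steel microscope objective lens standing on its wide end, bystander, radius 19, 50 mm high; origin at the centre of its underside, z up.
- jar: Small jar with white lid, bystander, radius 23, 55 mm high; origin at the centre of its underside, z up.
- dish: Flat covered glass dish, bystander, radius 47, 15 mm high; origin at the centre of its underside, z up.
Things that resemble listed ones, but are neither listed nor needed, are in the scene too. Several things look just like the part that bears cap_center: the one meant starts farthest to the robot's right. There is more than one size of the block; the job needs the larger.

How it is judged (in metres and radians):
On the way, in this order (a step that is already met when the one before it is completed fails the run):
1. the screw pad clamps the block with more than 20 N (contact force between pad and block above 20 N), for 0.3 s.
2. the cap is home on the spigot: rim within 3 mm of the collar, centred and straight (z of cap_mouth in the frame of spigot_foot between -0.002 and 0.003 m and horizontal distance between cap_mouth and spigot_foot below 0.003 m and angle between the z axis of cap_mouth and the z axis of spigot_foot, either way round below 0.08 rad), for 0.2 s.
At the end, for the whole second after the job is handed in: The pad still clamps the block with more than 20 N, and the cap sits on the spigot with its rim within 3 mm of the collar, centred within 3 mm and straight within 0.08 rad; both are at rest (all of step 2 and contact force between pad and block above 20 N and linear speed of each of cap, block below 0.01 m/s); the robot touches nothing.
It fails at once if the clamp force exceeds 150 N (contact force between pad and block above 150 N).
It fails at once if the amber bottle is moved more than 25 mm or tipped over (distance of bottle from where it was at the start of the episode above 0.025 m or angle between bottle's own z axis and vertical above 0.4 rad).
It fails at once if the objective lens is moved more than 25 mm or tipped over (distance of objective from where it was at the start of the episode above 0.025 m or angle between objective's own z axis and vertical above 0.4 rad).
It fails at once if the jar is moved more than 25 mm or tipped over (distance of jar from where it was at the start of the episode above 0.025 m or angle between jar's own z axis and vertical above 0.4 rad).
It fails at once if the covered dish is moved more than 25 mm or tipped over (distance of dish from where it was at the start of the episode above 0.025 m or angle between dish's own z axis and vertical above 0.4 rad).
It also fails if it takes over 70 s, if anything falls off the work surface, if the arm or the gripper's body presses on something with over 40 N, if the wrist force passes 120 N, or if a joint passes its speed limit or range.

ROBOT

A 6-joint arm with a two-finger parallel gripper is mounted at the origin on the work surface. World frame = base frame: x ahead of the robot, y to its left, z up, the work surface at z = 0. Lengths are in m, angles in degrees, forces in N, time in s.
With the tool pointing down it reaches from about 0.4 to 0.825 m from the base axis. Payload 7 kg.
Tool frame: the origin (TCP) lies between the finger pads; the fingertips stand 14 mm ahead of it and the grasp point (between the pads) lies 5 mm behind it (r.tips_ahead is the distance from the TCP to the fingertips, in m); z points along the fingers, y is the direction in which the jaws open and shut (so a half turn about z gives the same grasp; the last joint's range is limited). The gripper opens to 88 mm and grips with 3 to 60 N. Pads are 19 mm wide; open, the fingers measure 130 mm over their backs; the gripper's body (78 mm by 193 mm) begins 47 mm behind the grasp point.
Start: joints at [82.282, 20.546, 0.682, 0, -70.136, -16.507], TCP at [0.277, 0.616, 0.241] pointing down, gripper open.
Joint ranges: [-176.03, 176.03], [-82.01, 121.73], [-58.28, 71.71], [-173.87, 95.51], [-174.79, -0.11], [-173.66, 173.66]. Speed limits (degrees/s): [136.94, 136.94, 172.46, 180, 180, 180].

INTERFACE

Orientations are given as [roll, pitch, yaw] about the fixed x, y, z axes, in that order (R = Rz(yaw) Ry(pitch) Rx(roll)).
In Python, from plant import r gives the robot as it stands.
- The arm moves only by the tool apply_moves, never from a script. Its arguments are lists of equal length, an entry for each row: "slide": the shift along the tool's x, y, z as a fraction of full scale, a list of three; "turn": the turn, a rotation vector about the tool's x, y, z as a fraction of full scale, a list of three; "jaw": the closure, from 0 (fully open) to 1 (shut). In form: {"slide": [[dx, dy, dz], ...], "turn": [[wx, wy, wz], ...], "jaw": [jaw, ...]}. A call has 1 to 8 rows; each row shifts and turns the commanded pose from where the row before left it, along the tool's axes as they then stand; what a row does not reach is not made up. Full scale, the value 1, is 0.1 m for a shift and 1.5 rad for a turn. A row lasts 1/10 s, in which the tool goes at most 50 mm and 8.59 degrees, less where a joint would pass 70% of its speed; a pose out of reach is approached as far as the arm can. A call with a number of a shift or a turn outside -1 to 1 is refused whole. A call with a gripper value outside its range is refused whole. The fingers move at their own pace and stop on an object; "newtons" is the grip in N (left out, the last holds). Time passes only in rows, so rows that do not move let the fingers close. It gives the time, the measured TCP pose, the force and the opening at its end, in the units of the state.
- r.get_state(): the state, without advancing time (a new reading comes with each control period).
- r.capture(name): name is "side" or "top"; returns a dict with "pixels" (400x640x3 uint8, blue, green, red), "depth" (400x640 float32, m along the optical axis (not along the pixel's ray), 0 where there is no reading), "fx", "fy", "cx", "cy" (pixels), "rvec" (rotation vector, rad) and "tvec" (3), from world to camera coordinates, as OpenCV has them. Camera axes: x right, y down, z forward; pixel columns grow to the right and rows downward; lengths in m; the calibration is good to about 2 mm. A picture is of the moment at which its call begins.
- r.close_job(): hands the job in, once; it reports no verdict.
The state is a dict: "time_s": time; "joints": joint angles; "qd": joint speeds; "joint_torque": joint torques, N m; "tcp_pos": TCP position; "eef_rot": TCP orientation; "contact_force": force on the tool from outside, world axes, zero at the start; "moment": the same for the moment, N m; "gripper_width": finger opening in m.
Only numpy, scipy, OpenCV 4.12 (cv2) and the standard library are available. Lean on these libraries where they do the work, as an engineer would, in place of code of your own. Each camera call takes 0.05 s, during which the arm holds its last target.

## Working session

There is one attempt and no reset: what is moved stays moved. The work goes in short steps, Python scripts to look and compute and a tool call to move; the robot and the scene stay as the last step left them, time stands still between calls to the robot, and variables do not carry over. Pictures are saved under pics/ and viewed, and the job is handed in when it is done.

Besides the shell and the picture viewer there is one more tool, called by a JSON object that holds its "api" and its "payload", one argument or row to a line. apply_moves: Moves the arm, as the interface text tells. Shift numbers are shares of 0.1 m and turn numbers shares of 1.5 rad, none past 1 either way. Its arguments: {"type":"object","properties":{"slide":{"type":"array"},"turn":{"type":"array"},"jaw":{"type":"array"},"newtons":{"type":"number"}},"required":["slide","turn","jaw"]}

```bash
ls; mkdir -p pics; cat > h.py <<'E'
import numpy as np, cv2, pickle
from scipy.spatial.transform import Rotation as Ro
def snap(r,n,tag):
    c=r.capture(n); pickle.dump(c,open(f'pics/{tag}.pkl','wb')); cv2.imwrite(f'pics/{tag}.png',c['pixels']); return c
def load(tag): return pickle.load(open(f'pics/{tag}.pkl','rb'))
def w2c(c): return cv2.Rodrigues(np.array(c['rvec'],float))[0],np.array(c['tvec'],float).ravel()
def proj(c,P):
    R,t=w2c(c);p=R@np.array(P)+t;return np.array([c['fx']*p[0]/p[2]+c['cx'],c['fy']*p[1]/p[2]+c['cy']])
def ray(c,u,v):
    R,t=w2c(c);return -R.T@t,R.T@np.array([(u-c['cx'])/c['fx'],(v-c['cy'])/c['fy'],1.])
def onz(c,u,v,z):
    o,d=ray(c,u,v);return o+d*(z-o[2])/d[2]
def cloud(c):
    R,t=w2c(c);v,u=np.mgrid[:400,:640];d=c['depth']
    p=np.stack([(u-c['cx'])/c['fx']*d,(v-c['cy'])/c['fy']*d,d],-1)
    return (p-t)@R
E
python3 - <<'E'
from plant import r
from h import *
print(r.get_state(), r.tips_ahead)
for n in('side','top'):
    c=snap(r,n,n+'0');print(n,c['fx'],c['cx'],c['cy'],ray(c,320,200))
E
```

```text
pics
{'time_s': 0.0, 'joints': array([ 8.22847305e+01,  2.05907264e+01,  6.34797006e-01, -2.16543151e-02,
       -7.01351338e+01, -1.65076373e+01]), 'qd': array([-0.07290912,  0.01042952,  0.0075224 ,  0.09671203, -0.02681809,
        0.00081272]), 'joint_torque': array([-5.63874937e-05, -5.82707906e+01,  2.93061447e+01,  6.99691683e+00,
        6.90897970e-03, -1.60469449e-04]), 'tcp_pos': array([0.27676008, 0.61515035, 0.23963361]), 'eef_rot': array([ 1.79906906e+02, -6.36021701e-03, -2.42302760e+01]), 'contact_force': array([ 0.3756337 , -0.48847246, -0.84339815]), 'moment': array([-0.02708513, -0.00102212,  0.04700223]), 'gripper_width': 0.08763657699681794} 0.014
side 459.81556062500124 318.6367628430633 204.49029134147247 (array([ 0.03450971, -0.70460073,  0.83937372]), array([ 0.50974969,  0.61958875, -0.59696665]))
top 391.40098899211057 321.6762905518478 192.83144736476876 (array([ 0.50309191, -0.00252509,  1.01039509]), array([ 0.10708735, -0.02247652, -0.99417347]))
```

View pics/side0.png

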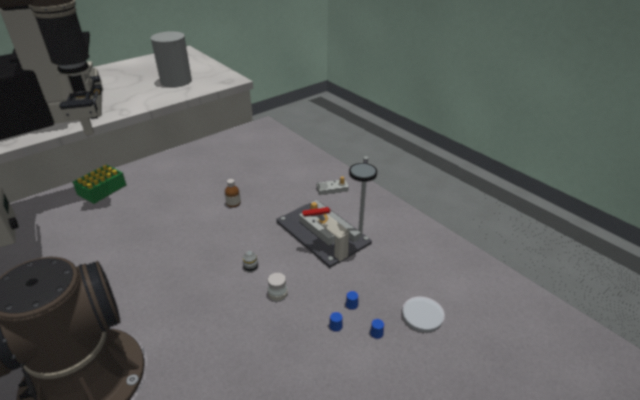

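View pics/top0.png

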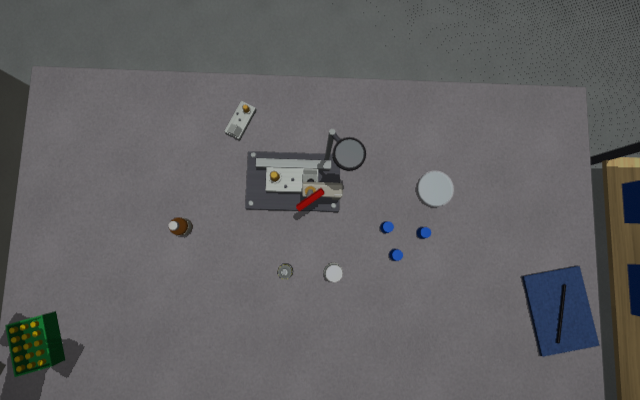

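Side view: vise at about (323,232), red bar at (316,211), lens at (363,172). Three blue caps stand at (352,299), (336,321) and (377,328).
Top view: cap candidates are (387,227), (397,255) and (425,232). The one farthest right (−y) is (425,232). Block candidates are the large one in the vise at (292,180) and a small one at (240,120), so I take the one in the vise.

```bash
python3 - <<'E'
from h import *
t=load('top0');s=load('side0')
a=cv2.resize(t['pixels'][120:270,230:460],None,fx=3.4,fy=3.4,interpolation=cv2.INTER_CUBIC);cv2.imwrite('pics/tc.png',a)
a=cv2.resize(s['pixels'][150:345,260:460],None,fx=3,fy=3,interpolation=cv2.INTER_CUBIC);cv2.imwrite('pics/sc.png',a)
for c,n in((t,'top'),(s,'side')):
    P=cloud(c);hsv=cv2.cvtColor(c['pixels'],cv2.COLOR_BGR2HSV)
    for nm,m in(('blue',cv2.inRange(hsv,(105,150,60),(130,255,255))),('red',cv2.inRange(hsv,(0,180,80),(6,255,255))|cv2.inRange(hsv,(174,180,80),(180,255,255))),('brass',cv2.inRange(hsv,(12,120,90),(30,255,255)))):
        k,l,st,ce=cv2.connectedComponentsWithStats(m)
        for i in range(1,k):
            if st[i,4]<15 or st[i,4]>800: continue
            q=P[l==i];print(n,nm,st[i],ce[i].round(1),np.median(q,0).round(4),q[:,2].max().round(4))
E
```

```text
top blue [383 222  11  11  95] [387.5 226.7] [ 0.5456 -0.1957  0.0346] 0.0383
top blue [420 227  11  11  98] [424.9 232.2] [ 0.5352 -0.2893  0.0346] 1.0104
top blue [392 249  11  12 100] [396.7 254.8] [ 0.477  -0.219   0.0344] 0.0387
top red [296 189  28  22 213] [309.6 199.4] [0.5983 0.0022 0.1379] 0.1537
top brass [243 105   5   5  18] [244.9 106.7] [0.8398 0.1731 0.0443] 0.0475
top brass [271 172   7   7  40] [273.8 174.8] [0.6616 0.0892 0.0749] 0.0802
top brass [305 186  11   8  40] [309.6 189.1] [0.6261 0.0023 0.1014] 0.1405
top brass [ 30 322   6   6  24] [ 32.8 324.2] [0.2991 0.6289 0.0589] 1.0104
top brass [ 20 325   5   5  19] [ 22.2 326.6] [0.2937 0.6527 0.0586] 1.0104
top brass [ 33 331   5   5  20] [ 34.8 333.2] [0.2789 0.6234 0.0588] 0.0614
top brass [ 39 360   4   6  17] [ 40.4 362.4] [0.2149 0.6029 0.0587] 0.0631
side blue [347 292  11  16 144] [351.7 299.6] [ 0.5419 -0.2048  0.0317] 0.0385
side blue [330 313  12  17 165] [335.5 321. ] [ 0.4728 -0.2278  0.0317] 0.0374
side blue [371 320  12  18 176] [376.8 328.2] [ 0.529  -0.2974  0.0318] 0.0386
side red [304 208  25   7 106] [315.7 211.1] [ 0.5967 -0.0047  0.1383] 0.1512
side brass [108 167   9   6  23] [111.8 169.7] [0.2973 0.6345 0.0574] 0.8394
side brass [226 187  12   6  51] [231.4 189.5] [0.5296 0.3065 0.0601] 0.0685
side brass [311 203   6   5  25] [313.4 205.4] [0.6591 0.0835 0.0735] 0.0769
```

```bash
python3 - <<'E'
from h import *
t=load('top0');P=cloud(t)
np.set_printoptions(linewidth=250,suppress=True)
print('z mm top rows 150-212 step3, cols 240-350 step4')
for v in range(148,216,3): print(v,(P[v,240:372:4,2]*1000).round().astype(int))
for nm,uv in dict(bottle=(179,227),obj=(285,271),jar=(334,273),dish=(436,189)).items():
    print(nm,P[uv[1],uv[0]].round(3))
E
```

```text
z mm top rows 150-212 step3, cols 240-350 step4
148 [ -1   0   3  -1   0  -2  -3   1  -2   0   0   1   1  -2   0   0  -1  -1  -2   3   1   3 143  -3 263 261 261 261 262 260 260 260   0]
151 [ -3   0  14  16  15  15   0   2   1   1  -3  -1  -2   5   0  -2  -1   2   2   1   2   1 116   2 262 262 260 259 262 260 260 258   1]
154 [  -1    3 1010   19   13   16   16   15   15   16   15   12   17   14   15   16   12   14   14   15   14   18   85  255  262  260  260  260  261  261  259  261   -4]
157 [  0   1  12  13  13  12  14  11  16  13  12  16  15  15  14  17  14  15  16  15  18  16  48  17 260 258 262 260 260 259 262 261   0]
160 [  1  -1  15  14  40  38  40  38  42  40  38  39  38  37  34  36  35  39  39  38  38  36  39  16 261 262 262 262 259 260 264 261   3]
163 [  1   1  14  14  41  39  37  37  39  39  40  37  40  38  39  36  41  38  42  39  35  39  40  16 262 262 258 262 259 261 262   1   1]
166 [  1  -1  19  11  36  36  38  37  39  38  38  41  38  38  40  39  40  40  39  37  39  39  37  16  14 260 260 262 261 259  -2  -1   1]
169 [  1   1  14  17  14  16  14  40  43  37  40  41 
[... 1428 characters left out ...]
3  15  16   3   1   1   3  -1   3   0   1]
205 [ -1   1  12  15  15  13  11  17  12  14  18  17  15  17 123 131 129  14  16  15  15  14  13  18  15  -2   0   3  -2   2   1   0  -2]
208 [ -1   2  11  15  16  14  12  15  15  15  14  12  17  19  16 125  15  14  13  13  17  15  12  17  18   1   1   2   3   1   1   0   4]
211 [   0    4    2    1    2    2   -2    1    0    1    0 1010   -2    2   -2    2   -1   -4   -1   -2    5    0    2    6    4    1   -1    0   -3   -1    1   -3    0]
214 [ 4 -4  2 -3  0  1  1  5  1 -1 -2  3  1  4  1  4  7  2  1 -3  0 -2 -2  0  1  0  1  0 -1  1 -1  0  1]
bottle [0.53  0.31  0.065]
obj [0.432 0.055 0.051]
jar [ 0.431 -0.063  0.054]
dish [ 0.647 -0.324  0.018]
```

View pics/tc.png

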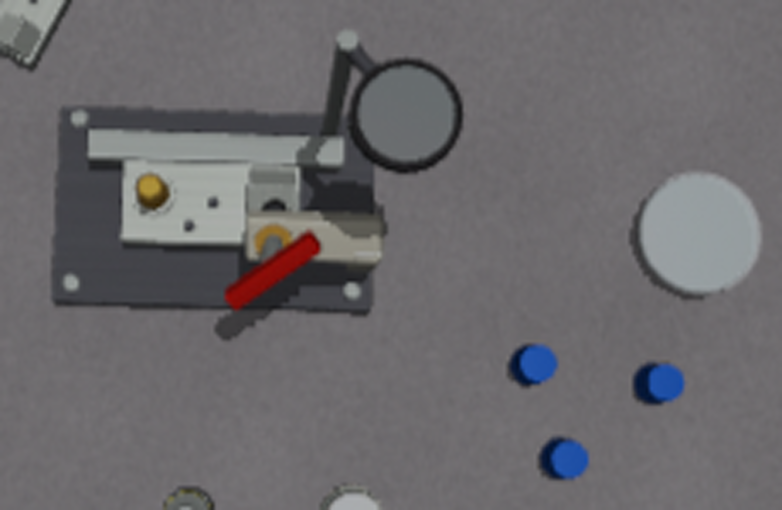

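View pics/sc.png

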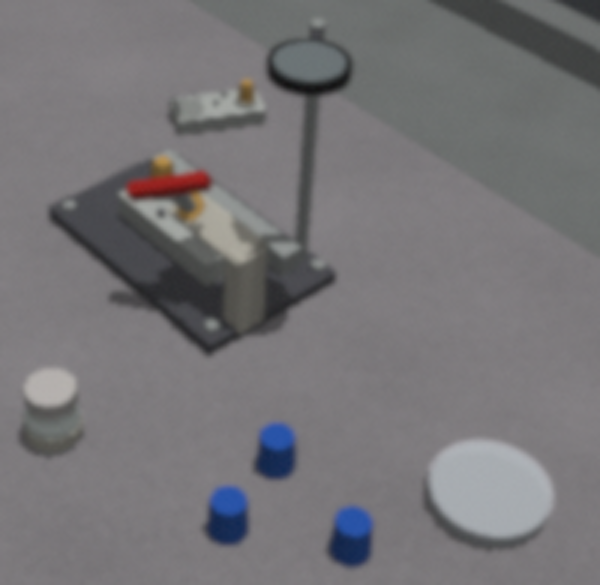

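```bash
python3 - <<'E'
from h import *
np.set_printoptions(suppress=True,precision=4)
t=load('top0');s=load('side0');P=cloud(t);H=cv2.cvtColor(t['pixels'],cv2.COLOR_BGR2HSV)
# vise plate: footprint of z>8mm & z<25, near
roi=np.zeros((400,640),bool);roi[146:214,242:344]=1
V=H[...,2]
m=(P[...,2]>.008)&(P[...,2]<.05)&roi
m=cv2.morphologyEx(m.astype('u1'),cv2.MORPH_OPEN,np.ones((3,3)))
k,l,st,ce=cv2.connectedComponentsWithStats(m);i=1+st[1:,4].argmax();m=(l==i)
cn=max(cv2.findContours(m.astype('u1'),cv2.RETR_EXTERNAL,cv2.CHAIN_APPROX_NONE)[0],key=len)
W=np.array([onz(t,u,v,.014)[:2] for u,v in cn[:,0]])
rect=cv2.minAreaRect((W*1000).astype(np.float32));print('plate',rect)
# back jaw edge/bolt directions
for a,b in(((71,283),(352,291)),((79,118),(71,283))):
    A=onz(t,230+a[0]/3.4,120+a[1]/3.4,.016);B=onz(t,230+b[0]/3.4,120+b[1]/3.4,.016);print('bolts',A,B,np.degrees(np.arctan2(*(B-A)[1::-1])))
# brass spigot both views
def tri(ct,pt,cs,ps):
    o1,d1=ray(ct,*pt);o2,d2=ray(cs,*ps)
    x=np.linalg.lstsq(np.stack([d1,-d2],1),o2-o1,rcond=None)[0];a=o1+d1*x[0];b=o2+d2*x[1];return (a+b)/2,np.linalg.norm(a-b)
# red ends
Hs=cv2.cvtColor(s['pixels'],cv2.COLOR_BGR2HSV)
def red(Hh): return cv2.inRange(Hh,(0,150,60),(8,255,255))|cv2.inRange(Hh,(172,150,60),(180,255,255))
rt=[];
for c,Hh in((t,H),(s,Hs)):
    mm=red(Hh);mm[:150]=0;k,l,st,ce=cv2.connectedComponentsWithStats(mm);i=1+st[1:,4].argmax()
    pts=np.argwhere(l==i)[:,::-1].astype(np.float32)
    r_=cv2.minAreaRect(pts);print('red',r_, st[i]);
    mu=pts.mean(0);u,S,vt=np.linalg.svd(pts-mu,full_matrices=False);pr=(pts-mu)@vt[0];print(' ends',mu+vt[0]*pr.min(),mu+vt[0]*pr.max(),'w',np.ptp((pts-mu)@vt[1]))
    Q=cloud(c)[l==i];Q=Q[(Q[:,2]>.1)&(Q[:,2]<.18)];m0=np.median(Q,0);Q=Q[np.linalg.norm(Q-m0,axis=1)<.05];mu=Q.mean(0);print(' cloud',mu,np.linalg.svd(Q-mu,full_matrices=False)[2][0],len(Q))
    rt.append((r_[0]))
print('tri red mids',tri(t,rt[0],s,rt[1]))
for c,Hh,uv in((t,H,(274,175)),(s,Hs,(313,205))):
    mm=cv2.inRange(Hh,(12,90,60),(32,255,255));k,l,st,ce=cv2.connectedComponentsWithStats(mm);i=l[uv[1],uv[0]];print('brass',st[i],ce[i],onz(c,*ce[i],.07))
print(tri(t,(273.8,174.8),s,(313.4,205.4)))
print('cap tri',tri(t,(424.9,232.2),s,(376.8,328.2)),onz(t,424.9,232.2,.030))
E
```

```text
plate ((658.5516357421875, 46.760704040527344), (150.04025268554688, 239.12744140625), 0.009070581756532192)
bolts [0.5968 0.1503 0.016 ] [ 0.5969 -0.0599  0.016 ] -89.9749078893054
bolts [0.7226 0.1504 0.016 ] [0.5968 0.1503 0.016 ] -179.9639139096171
red ((309.42803955078125, 199.3960418701172), (7.462973594665527, 31.87575340270996), 55.304847717285156) [296 189  28  22 227]
 ends [322.5656 190.374 ] [296.3801 208.5477] w 7.47969
 cloud [0.5977 0.0018 0.1383] [-0.5236  0.7664 -0.3721] 214
red ((315.5, 211.0), (6.0, 25.0), 90.0) [303 208  26   7 134]
 ends [302.9425 212.4608] [328.1885 209.7672] w 5.966136
 cloud [ 0.5963 -0.0043  0.1369] [-0.5118  0.7869 -0.3448] 133
tri red mids (array([0.5992, 0.0009, 0.1326]), np.float64(0.0021590630710677))
brass [270 171  10  10  66] [274.1061 175.5303] [0.6608 0.0892 0.07  ]
brass [311 202   6   6  30] [313.5    204.9333] [0.6631 0.0875 0.07  ]
(array([0.6638, 0.09  , 0.0665]), np.float64(0.001377286121087421))
cap tri (array([ 0.5352, -0.2935,  0.0193]), np.float64(0.00047606122475453585)) [ 0.5351 -0.2905  0.03  ]
```

```bash
cat >> h.py <<'E'
def Rt(st): return Ro.from_euler('xyz',st['eef_rot'],degrees=True)
def plan(st,p=None,Rg=None):
    R=Rt(st)
    if p is not None:
        d=R.inv().apply(np.array(p)-st['tcp_pos'])/.1;print('slide total',d.round(3),'rows>=',np.linalg.norm(d)/.5)
    if Rg is not None:
        w=(R.inv()*Rg).as_rotvec()/1.5;print('turn total',w.round(4),'rows>=',np.linalg.norm(w)/.1)
a=np.array([-np.sin(np.radians(35)),0,np.cos(np.radians(35))]);e1=np.array([np.cos(np.radians(35)),0,np.sin(np.radians(35))]);e2=np.array([0,1.,0])
def Rbar(ang): # tool z=-a, x at angle ang from e1 to e2
    x=np.cos(ang)*e1+np.sin(ang)*e2;z=-a;return Ro.from_matrix(np.stack([x,np.cross(z,x),z],1))
E
python3 - <<'E'
from plant import r
from h import *
t=load('top0');s=load('side0')
for c in(t,s):
    P=cloud(c);H=cv2.cvtColor(c['pixels'],cv2.COLOR_BGR2HSV)
    m=cv2.inRange(H,(0,150,60),(8,255,255))|cv2.inRange(H,(172,150,60),(180,255,255));m[:150]=0
    Q=P[m>0];Q=Q[(Q[:,2]>.1)&(Q[:,2]<.18)];c0=np.array([.602,.0015,.132]);Q=Q[np.linalg.norm(Q-c0,axis=1)<.05]
    q=np.stack([(Q-c0)@e1,(Q-c0)@e2,(Q-c0)@a],1)
    print(cv2.minAreaRect((q[:,:2]*1000).astype(np.float32)),np.percentile(q[:,2],[10,50,90]), cv2.fitLine((q[:,:2]*1000).astype(np.float32),cv2.DIST_HUBER,0,.01,.01).ravel(), q.mean(0))
P=cloud(t);print('lens',np.median(P[146:160,342:356].reshape(-1,3),0), 'pixel of centre', proj(t,[.602,.0015,.132]),proj(s,[.602,.0015,.132]))
st=r.get_state();plan(st,[.533,.0015,.25],Rbar(np.radians(-50)))
E
```

```text
((-1.7949047088623047, -0.2300262451171875), (14.90121841430664, 73.76631927490234), 39.72658157348633) [0.00320884 0.00827306 0.01043582] [ 0.6369165  -0.7709328   1.0705525   0.23281865] [0.00013729 0.0003306  0.00762947]
((-1.3487434387207031, -4.369152069091797), (14.641347885131836, 70.34922790527344), 38.570167541503906) [0.00404769 0.00748755 0.00992376] [ 0.61728805 -0.7867372  -1.8219604  -6.638131  ] [-0.0018451  -0.00577492  0.00725613]
lens [ 0.67872    -0.07280399  0.26121711] pixel of centre [309.4765079  197.80052405] [315.78982445 210.70059243]
slide total [ 4.855  4.545 -0.096] rows>= 13.301558407037067
turn total [0.2487 0.3271 0.2907] rows>= 5.0334286819361935
```

{"api": "apply_moves", "payload": {
  "slide": [
    [0.35,0.32,-0.01],
    [0.35,0.32,-0.01],
    [0.35,0.32,-0.01],
    [0.35,0.32,-0.01],
    [0.35,0.32,-0.01],
    [0.35,0.32,-0.01],
    [0.35,0.32,-0.01],
    [0.35,0.32,-0.01]
  ],
  "turn": [
    [0,0,0],
    [0,0,0],
    [0,0,0],
    [0,0,0],
    [0,0,0],
    [0,0,0],
    [0,0,0],
    [0,0,0]
  ],
  "jaw": [0,0,0,0,0,0,0,0]
}}

```text
time_s: 0.9
tcp_pos: [0.4274, 0.2652, 0.2485]
eef_rot: [180.0, 0.0, -24.2]
contact_force: [0.7, 0.9, -0.3]
gripper_width: 0.0875
```

{"api": "apply_moves", "payload": {
  "slide": [
    [0.35,0.32,-0.01],
    [0.35,0.32,-0.01],
    [0.35,0.32,-0.01],
    [0.35,0.32,-0.01],
    [0.35,0.32,-0.01],
    [0,0,0]
  ],
  "turn": [
    [0,0,0],
    [0,0,0],
    [0,0,0],
    [0,0,0],
    [0,0,0],
    [0,0,0]
  ],
  "jaw": [0,0,0,0,0,0]
}}

```text
time_s: 1.5
tcp_pos: [0.5222, 0.045, 0.2531]
eef_rot: [179.9, 0.0, -24.5]
contact_force: [-0.3, -0.2, -1.4]
gripper_width: 0.0872
```

{"api": "apply_moves", "payload": {
  "slide": [
    [0,0,0],
    [0,0,0],
    [0,0,0],
    [0,0,0],
    [0,0,0],
    [0,0,0]
  ],
  "turn": [
    [0.05,0.065,0.058],
    [0.05,0.065,0.058],
    [0.05,0.065,0.058],
    [0.05,0.065,0.058],
    [0.049,0.067,0.059],
    [0,0,0]
  ],
  "jaw": [0,0,0,0.3,0.3,0.3]
}}

```text
time_s: 2.1
tcp_pos: [0.5254, 0.037, 0.2556]
eef_rot: [-158.1, -20.2, -50.0]
contact_force: [-0.5, -1.1, -0.8]
gripper_width: 0.069
```

```bash
python3 - <<'E'
from plant import r
from h import *
st=r.get_state();print(st)
C=np.array([.602,.0015,.132]); print('to pre');plan(st,C+a*.075,Rbar(np.radians(-50.4)))
E
```

```text
{'time_s': 2.1, 'joints': array([ 33.37589192, -10.84281866, -51.20172993,  34.60626101,
       -29.01176922, -16.98393527]), 'qd': array([ -0.25123546,   2.49385828,   8.86506341, -13.63791591,
        -6.26578524,  19.00651487]), 'joint_torque': array([  0.95977977, -13.8160944 ,  26.46886468,   9.0377748 ,
         2.32895181,  -3.92669231]), 'tcp_pos': array([0.52541243, 0.03701096, 0.25555365]), 'eef_rot': array([-158.06191835,  -20.20730795,  -50.03824141]), 'contact_force': array([-0.47468975, -1.14765696, -0.75699112]), 'moment': array([-0.06379813,  1.73469398, -0.06411103]), 'gripper_width': 0.0689729717365004}
to pre
slide total [0.243 0.254 0.708] rows>= 1.5806936709023498
turn total [0.0504 0.04   0.0514] rows>= 0.823200932284381
```

{"api": "apply_moves", "payload": {
  "slide": [
    [0,0,0],
    [0,0,0]
  ],
  "turn": [
    [0,0,0],
    [0,0,0]
  ],
  "jaw": [0.3,0.3]
}}

```text
time_s: 2.3
tcp_pos: [0.5292, 0.0389, 0.2584]
eef_rot: [-157.9, -20.1, -50.0]
contact_force: [-0.2, -0.5, 0.4]
gripper_width: 0.0617
```

```bash
python3 - <<'E'
from plant import r
from h import *
st=r.get_state();print(st['joints'],st['qd'],st['moment'],st['tcp_pos'],st['gripper_width'])
C=np.array([.602,.0015,.132]); print('to pre');plan(st,C+a*.075,Rbar(np.radians(-50.4)))
E
```

```text
[ 33.34460923 -10.56517886 -50.46164094  34.02926254 -29.22048109
 -16.32086343] [-0.11145383  0.49024114  0.20957098  0.84512234  0.43721648 -1.37916055] [0.07928673 1.60079493 0.07084882] [0.52923898 0.03890693 0.25841586] 0.06167021634151468
to pre
slide total [0.225 0.303 0.713] rows>= 1.6132255086688256
turn total [0.0488 0.0411 0.0513] rows>= 0.8188601043581981
```

{"api": "apply_moves", "payload": {
  "slide": [
    [0,0,0],
    [0,0,0],
    [0,0,0]
  ],
  "turn": [
    [0.025,0.02,0.025],
    [0.025,0.02,0.025],
    [0,0,0]
  ],
  "jaw": [0.3,0.3,0.3]
}}

```text
time_s: 2.6
tcp_pos: [0.5314, 0.0384, 0.2623]
eef_rot: [-151.6, -21.4, -55.8]
contact_force: [0.3, -0.2, 0.4]
gripper_width: 0.0611
```

```bash
python3 - <<'E'
from plant import r
from h import *
st=r.get_state();print(st['joints'],st['qd'],st['moment'],st['tcp_pos'],st['gripper_width'])
C=np.array([.602,.0015,.132]); print('to pre');plan(st,C+a*.075,Rbar(np.radians(-50.4)))
E
```

```text
[ 28.10064928 -12.44088864 -58.0162013   51.69790993 -19.96450021
 -33.91808841] [  1.4243313    0.55860542   0.35705499 -10.09938701  -4.9854715
   9.49873657] [-0.02789203  1.81830247 -0.05024378] [0.53142788 0.03842125 0.26225109] 0.06113713043487252
to pre
slide total [0.178 0.367 0.721] rows>= 1.6562435962483613
turn total [-0.0008  0.0014  0.0007] rows>= 0.017153377053761947
```

{"api": "apply_moves", "payload": {
  "slide": [
    [0.04,0.09,0.18],
    [0.04,0.09,0.18],
    [0.04,0.09,0.18],
    [0.05,0.09,0.18],
    [0,0,0]
  ],
  "turn": [
    [0,0,0],
    [0,0,0],
    [0,0,0],
    [0,0,0],
    [0,0,0]
  ],
  "jaw": [0.3,0.3,0.3,0.3,0.3]
}}

```text
time_s: 3.1
tcp_pos: [0.5676, -0.0028, 0.214]
eef_rot: [-153.8, -19.6, -54.8]
contact_force: [-0.7, -0.2, -0.1]
gripper_width: 0.0616
```

{"api": "apply_moves", "payload": {
  "slide": [
    [0,0,0],
    [0,0,0],
    [0,0,0],
    [0,0,0],
    [0,0,0],
    [0,0,0],
    [0,0,0],
    [0,0,0]
  ],
  "turn": [
    [0,0,-0.09],
    [0,0,-0.09],
    [0,0,-0.09],
    [0,0,-0.09],
    [0,0,-0.09],
    [0,0,-0.09],
    [0,0,-0.09],
    [0,0,-0.09]
  ],
  "jaw": [0.3,0.3,0.3,0.3,0.3,0.3,0.3,0.3]
}}

```text
time_s: 3.9
tcp_pos: [0.567, -0.001, 0.2163]
eef_rot: [173.0, -31.9, 14.1]
contact_force: [-1.1, -0.7, 1.3]
gripper_width: 0.0612
```

```bash
python3 - <<'E'
from plant import r
from h import *
st=r.get_state();print(st['joints'],st['qd'],st['moment'],st['tcp_pos'],st['gripper_width'])
C=np.array([.602,.0015,.132]); print('to pre');plan(st,C+a*.075,Rbar(np.radians(129.6)))
E
```

```text
[ 15.51729375  -4.77133053 -58.06069288  57.29889191  -9.20490853
  31.81334278] [-2.44645071e-02  5.83588817e-02  3.31585166e-02  7.37407063e-02
  2.84623233e-02  7.68532030e+01] [-0.10657723  1.76544061 -0.01496665] [ 0.56699382 -0.00097329  0.2162566 ] 0.06121061937448396
to pre
slide total [-0.181 -0.062  0.15 ] rows>= 0.48623935909867927
turn total [-0.035   0.0041 -1.369 ] rows>= 13.694847152773178
```

{"api": "apply_moves", "payload": {
  "slide": [
    [0,0,0],
    [0,0,0],
    [0,0,0],
    [0,0,0],
    [0,0,0],
    [0,0,0],
    [0,0,0],
    [0,0,0]
  ],
  "turn": [
    [0,0,-0.09],
    [0,0,-0.09],
    [0,0,-0.09],
    [0,0,-0.09],
    [0,0,-0.09],
    [0,0,-0.09],
    [0,0,-0.09],
    [0,0,-0.09]
  ],
  "jaw": [0.3,0.3,0.3,0.3,0.3,0.3,0.3,0.3]
}}

```text
time_s: 4.7
tcp_pos: [0.567, -0.001, 0.2162]
eef_rot: [148.6, -9.1, 76.5]
contact_force: [-0.9, 0.8, 0.4]
gripper_width: 0.0615
```

{"api": "apply_moves", "payload": {
  "slide": [
    [0,0,0],
    [0,0,0],
    [0,0,0],
    [0,0,0],
    [0,0,0],
    [0,0,0],
    [0,0,0],
    [0,0,0]
  ],
  "turn": [
    [0,0,-0.09],
    [0,0,-0.09],
    [0,0,-0.09],
    [0,0,-0.09],
    [0,0,-0.09],
    [0,0,-0.09],
    [0,0,-0.09],
    [0,0,0]
  ],
  "jaw": [0.3,0.3,0.3,0.3,0.3,0.3,0.3,0.3]
}}

```text
time_s: 5.5
tcp_pos: [0.5669, -0.0008, 0.2162]
eef_rot: [152.9, 18.8, 123.3]
contact_force: [0.1, -0.0, 0.1]
gripper_width: 0.0613
```

```bash
python3 - <<'E'
from plant import r
from h import *
st=r.get_state();print(st['joints'],st['qd'],st['moment'],st['tcp_pos'],st['gripper_width'])
C=np.array([.602,.0015,.132]); print('to pre');plan(st,C+a*.055,Rbar(np.radians(129.6)))
E
```

```text
[ 15.50312734  -4.77316502 -58.08359571  57.360253    -9.1683017
 147.57531265] [ -0.07292689  -0.04303991  -0.38363565   1.09233636   0.6546211
 -10.23983786] [-0.0605483   1.63632729 -0.04832854] [ 0.56692321 -0.00078784  0.21617768] 0.061316937335253924
to pre
slide total [ 0.126 -0.131  0.349] rows>= 0.786996245344803
turn total [-0.0182 -0.0231 -0.0217] rows>= 0.365625554704861
```

{"api": "apply_moves", "payload": {
  "slide": [
    [0.06,-0.07,0.12],
    [0.07,-0.06,0.13],
    [0,0,0.1],
    [0,0,0],
    [0,0,0],
    [0,0,0]
  ],
  "turn": [
    [0,0,0],
    [0,0,0],
    [0,0,0],
    [-0.009,-0.012,-0.011],
    [-0.009,-0.011,-0.011],
    [0,0,0]
  ],
  "jaw": [0.3,0.3,0.3,0.3,0.3,0.3]
}}

```text
time_s: 6.1
tcp_pos: [0.5798, -0.0026, 0.2068]
eef_rot: [153.7, 19.3, 125.2]
contact_force: [-0.8, 0.3, -0.9]
gripper_width: 0.0613
```

```bash
python3 - <<'E'
from plant import r
from h import *
st=r.get_state();print(st['joints'],st['qd'],st['moment'],st['tcp_pos'],st['gripper_width'])
C=np.array([.602,.0015,.132]); plan(st,C-a*.005,Rbar(np.radians(129.6)))
c=snap(r,'side','side1')
cv2.imwrite('pics/s1.png',cv2.resize(c['pixels'][130:270,240:420],None,fx=4,fy=4,interpolation=cv2.INTER_CUBIC))
c=snap(r,'top','top1')
cv2.imwrite('pics/t1.png',cv2.resize(c['pixels'][130:270,230:410],None,fx=4,fy=4,interpolation=cv2.INTER_CUBIC))
E
```

```text
[ 11.54000891  -2.63845696 -58.19316483  63.90097363  -6.00177265
 145.91889382] [ 0.51854785 -0.02132372 -0.30884627 -1.68091544 -0.2112502  -0.26440675] [-0.05203719  1.60400534 -0.01531323] [ 0.57978659 -0.0026256   0.20683248] 0.061250020413083625
slide total [ 0.156 -0.141  0.802] rows>= 1.658403988439321
turn total [-0.0197 -0.0274 -0.0015] rows>= 0.3378769522848341
```

View pics/s1.png

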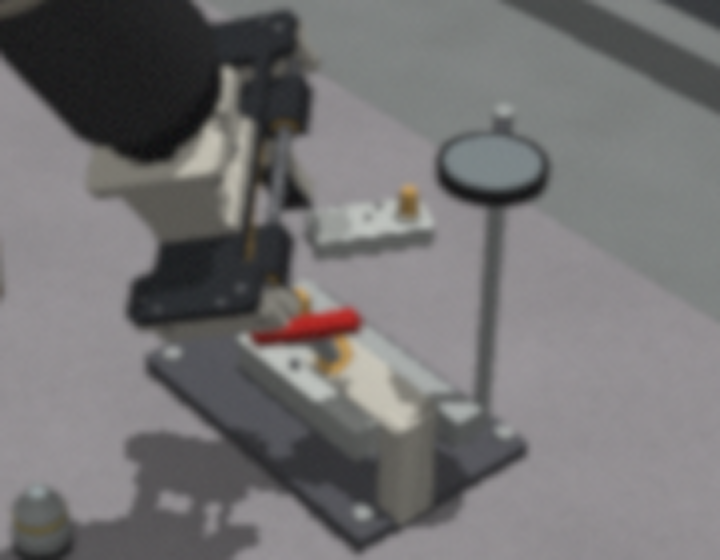

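View pics/t1.png

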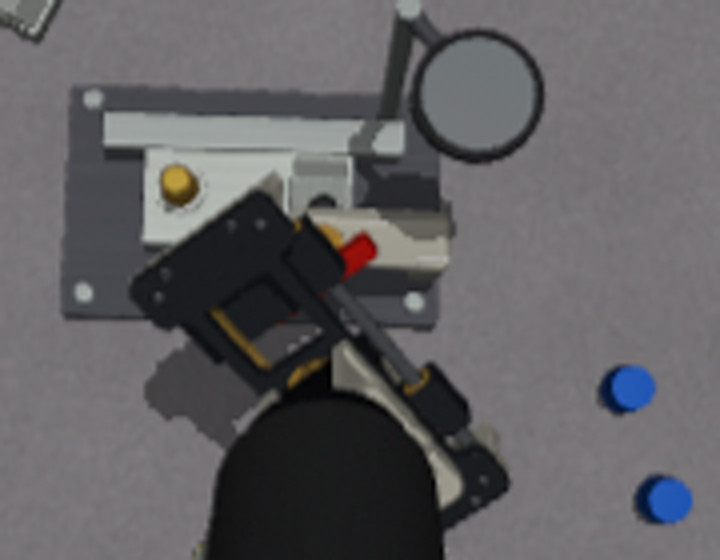

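{"api": "apply_moves", "payload": {
  "slide": [
    [0.08,-0.07,0.13],
    [0.07,-0.07,0.13],
    [0,0,0.12],
    [0,0,0],
    [0,0,0],
    [0,0,0],
    [0,0,0]
  ],
  "turn": [
    [0,0,0],
    [0,0,0],
    [0,0,0],
    [-0.01,-0.014,0],
    [-0.01,-0.013,-0.001],
    [0,0,0],
    [0,0,0]
  ],
  "jaw": [0.3,0.3,0.3,0.3,0.3,0.3,0.3]
}}

```text
time_s: 6.9
tcp_pos: [0.5913, -0.0034, 0.1964]
eef_rot: [154.3, 18.9, 125.4]
contact_force: [-0.4, -0.0, -0.1]
gripper_width: 0.0613
```

```bash
python3 - <<'E'
from plant import r
from h import *
st=r.get_state();print(st['joints'],st['qd'],st['moment'],st['tcp_pos'],st['gripper_width'])
C=np.array([.602,.0015,.132]); plan(st,C-a*.005,Rbar(np.radians(129.6)))
E
```

```text
[  6.97338952  -0.56144603 -58.22623137  72.76779215  -3.02791453
 140.86766919] [ 0.28081128 -0.04482038 -0.07418299 -0.17671947 -0.04165687 -0.08137619] [-0.08825683  1.56821489 -0.03915428] [ 0.59127514 -0.00342576  0.19643557] 0.06126854633602315
slide total [ 0.186 -0.161  0.656] rows>= 1.4007952606605505
turn total [-0.0254 -0.0323 -0.0007] rows>= 0.41113065124485454
```

```bash
cat > fk.py <<'E'
from h import *
from scipy.optimize import least_squares
D=[([82.28473,20.5907,.6348,-.02165,-70.1351,-16.5076],[.27676,.61515,.23963],[179.9069,-.00636,-24.2303]),
([33.34460923,-10.56517886,-50.46164094,34.02926254,-29.22048109,-16.32086343],[0.52923898,0.03890693,0.25841586],[-157.9,-20.1,-50.0]),
([28.10064928,-12.44088864,-58.0162013,51.69790993,-19.96450021,-33.91808841],[0.53142788,0.03842125,0.26225109],[-151.6,-21.4,-55.8]),
([15.51729375,-4.77133053,-58.06069288,57.29889191,-9.20490853,31.81334278],[0.56699382,-0.00097329,0.2162566],[173.0,-31.9,14.1]),
([15.50312734,-4.77316502,-58.08359571,57.360253,-9.1683017,147.57531265],[0.56692321,-0.00078784,0.21617768],[152.9,18.8,123.3]),
([11.54000891,-2.63845696,-58.19316483,63.90097363,-6.00177265,145.91889382],[0.57978659,-0.0026256,0.20683248],[153.7,19.3,125.2]),
([6.97338952,-.56144603,-58.22623137,72.76779215,-3.02791453,140.86766919],[0.59127514,-0.00342576,0.19643557],[154.3,18.9,125.4]),
([-158.06191835*0+33.37589192,-10.84281866,-51.20172993,34.60626101,-29.01176922,-16.98393527],[0.52541243,0.03701096,0.25555365],[-158.06191835,-20.20730795,-50.03824141])]
def ax(n,d): return Ro.from_euler(n,d,degrees=True)
# chain: Rz(q1), (a0,0,h), Ry(q2), (0,dy1,L1), Ry(s3 q3), (L2x,dy2,L2z), Rx(s4 q4), (0,0,0) Ry(s5 q5), (w,wy,wz), Rx-ish s6 q6 about tool axis, tool len
def fk(p,q,s):
    a0,h,L1,x2,y2,z2,w,wy,wz,yaw0=p
    R=ax('z',q[0]);T=R.apply([a0,0,h])
    R=R*ax('y',q[1]);T=T+R.apply([0,0,L1])
    R=R*ax('y',s[0]*q[2]);T=T+R.apply([x2,y2,z2])
    R=R*ax('x',s[1]*q[3]);
    R=R*ax('y',s[2]*q[4]);T=T+R.apply([w,wy,wz])
    R=R*ax('x',s[3]*q[5])
    # tool frame z along local x
    R=R*ax('y',90)*ax('z',yaw0*57.29578)
    return T,R
def res(p,s):
    o=[]
    for q,t,e in D:
        T,R=fk(p,q,s);o+=list((T-t)*1000);o+=list((R.inv()*ax('xyz',e)).as_rotvec()*200)
    return np.array(o)
if __name__=='__main__':
    best=None
    for s3 in(-1,1):
     for s4 in(1,-1):
      for s5 in(-1,1):
       for s6 in(1,-1):
        for y0 in(0,1.57,3.14,-1.57):
         f=least_squares(res,[0,.3,.4,.4,-.1,0,.3,0,0,y0],args=((s3,s4,s5,s6),))
         if best is None or f.cost<best[0].cost: best=(f,(s3,s4,s5,s6))
    f,s=best;print(f.cost,s,f.x.round(4));print(f.fun.reshape(-1,6).round(1))
    pickle.dump((f.x,s),open('fk.pkl','wb'))
E
python3 fk.py
```

```text
0.08394404399946345 (-1, -1, -1, -1) [ 0.      0.1988  0.6016  0.4636 -0.      0.      0.364  -0.1918  0.
  4.7125]
[[ 0.  -0.   0.  -0.   0.  -0. ]
 [ 0.  -0.  -0.   0.1 -0.1  0. ]
 [-0.  -0.  -0.   0.   0.2  0. ]
 [ 0.   0.   0.  -0.   0.1 -0. ]
 [ 0.   0.   0.  -0.1 -0.   0.1]
 [ 0.   0.   0.  -0.1  0.  -0.2]
 [-0.  -0.   0.   0.1  0.1  0.1]
 [ 0.  -0.  -0.  -0.  -0.  -0. ]]
```

```bash
cat > ik.py <<'E'
from fk import *
p,s=pickle.load(open('fk.pkl','rb'))
lo=np.array([-176.03,-82.01,-58.28,-173.87,-174.79,-173.66]);hi=np.array([176.03,121.73,71.71,95.51,-.11,173.66])
def ik(T,Rg,n=60,seed=0,q0=None):
    rng=np.random.default_rng(seed);sol=[]
    for k in range(n):
        x0=rng.uniform(lo,hi) if (k or q0 is None) else np.array(q0)
        def f(q):
            t,R=fk(p,q,s);return np.r_[(t-T)*10,(R.inv()*Rg).as_rotvec()*3]
        g=least_squares(f,np.clip(x0,lo+.01,hi-.01),bounds=(lo,hi),x_scale=50)
        if g.cost<1e-7 and not any(np.abs(g.x-y).max()<1 for y in sol): sol.append(g.x)
    return sol
E
python3 - <<'E'
from ik import *
np.set_printoptions(suppress=True,precision=1)
C=np.array([.602,.0015,.132])
for ang in(-50.4,-80,-110,-140,-170,129.6,160,100,70,40,10,-20):
  for dd in(-.005,):
    print(ang,dd,ik(C+a*dd,Rbar(np.radians(ang)),25))
E
```

```text
-50.4 -0.005 []
-80 -0.005 []
-110 -0.005 []
-140 -0.005 []
-170 -0.005 []
129.6 -0.005 []
160 -0.005 []
100 -0.005 []
70 -0.005 []
40 -0.005 []
10 -0.005 []
-20 -0.005 []
```

```bash
python3 - <<'E'
from ik import *
np.set_printoptions(suppress=True,precision=1)
print(ik(np.array(D[0][1]),ax('xyz',D[0][2]),25))
C=np.array([.602,.0015,.132])
def best(T,ang,tilt_w=3,n=40,zonly=False):
    rng=np.random.default_rng(1);b=None
    Rg=Rbar(np.radians(ang))
    for k in range(n):
        def f(q):
            t,R=fk(p,q,s);return np.r_[(t-T)*10,((R.inv()*Rg).as_rotvec()*3 if not zonly else (R.apply([0,0,1])+a)*3)]
        g=least_squares(f,rng.uniform(lo,hi),bounds=(lo,hi),x_scale=50)
        if b is None or g.cost<b.cost:b=g
    t,R=fk(p,b.x,s)
    return b.cost,b.x,(t-T)*1000,np.degrees((R.inv()*Rg).as_rotvec()),np.degrees(np.arccos(np.clip(R.apply([0,0,1])@-a,-1,1)))
for dd in(.03,-.005): print(dd,best(C+a*dd,129.6),best(C+a*dd,129.6,zonly=True))
E
```

```text
[array([ 82.3,  20.6,   0.6,  -0. , -70.1, -16.5])]
0.03 (np.float64(0.0603656710807654), array([  8. ,   1.7, -58.3,  70.5,  -3. , 142.2]), array([ 3.7, -1.7, 15.1]), array([-3.8, -4.6, -0. ]), np.float64(5.929551542123238)) (np.float64(0.060322638931371436), array([   8. ,    1.7,  -58.3,   70.5,   -3. , -100.9]), array([ 3.7, -1.7, 15. ]), array([  2.3,  -6.7, 116.7]), np.float64(5.93172629372256))
-0.005 (np.float64(0.10607998675779164), array([ -0.7,   5.6, -57.2,  93.2,  -0.1, 127.1]), array([ 2. ,  0.7, 20.2]), array([-6.4, -4.7,  0. ]), np.float64(7.893603033584508)) (np.float64(0.10594480476740949), array([ -0.7,   5.6, -57.2,  93.2,  -0.1,  93.1]), array([ 2. ,  0.7, 20.2]), array([ -7.6,  -2.7, -33.9]), np.float64(7.898509123598746))
```

```bash
python3 - <<'E'
from ik import *
np.set_printoptions(suppress=True,precision=1,linewidth=200)
C=np.array([.602,.0015,.132])
def reach(T,z,n=6,rng=np.random.default_rng(1)):
    l,h=lo[:5],hi[:5];best=None
    for k in range(n):
        def f(q):
            t,R=fk(p,list(q)+[0],s);return np.r_[(t-T)*10,(R.apply([0,0,1])-z)*3]
        x0=np.clip(np.array([10,0,-50,60,-10])+rng.normal(size=5)*20,l+.1,h-.1)
        g=least_squares(f,x0,bounds=(l,h),x_scale=50)
        if best is None or g.cost<best[0]: best=(g.cost,g.x)
        if best[0]<1e-6:break
    return best
for dd in(-.005,):
  T=C+a*dd
  for u in range(-40,11,5):  # degrees tilt toward vertical (negative = more vertical)
    row=[]
    for v in range(-40,41,10):
        th=np.radians(35+u)  # pitch from vertical in xz-plane
        z=np.array([np.sin(th),0,-np.cos(th)]);ph=np.radians(v);z=z*np.cos(ph)+e2*np.sin(ph)
        b=reach(T,z);row.append('%7.0e'%b[0] if b[0]>1e-6 else '  ok   ')
    print(35+u,row)
E
```

```text
-5 ['  ok   ', '  ok   ', '  ok   ', '  ok   ', '  ok   ', '  ok   ', '  ok   ', '  ok   ', '  ok   ']
0 ['  ok   ', '  ok   ', '  ok   ', '  ok   ', '  ok   ', '  ok   ', '  ok   ', '  ok   ', '  ok   ']
5 ['  ok   ', '  ok   ', '  ok   ', '  ok   ', '  ok   ', '  ok   ', '  ok   ', '  ok   ', '  ok   ']
10 ['  ok   ', '  ok   ', '  ok   ', '  ok   ', '  ok   ', '  ok   ', '  ok   ', '  ok   ', '  ok   ']
15 ['  ok   ', '  ok   ', '  ok   ', '  ok   ', '  ok   ', '  ok   ', '  ok   ', '  ok   ', '  ok   ']
20 ['  ok   ', '  ok   ', '  ok   ', '  ok   ', '  ok   ', '  ok   ', '  ok   ', '  ok   ', '  ok   ']
25 ['  ok   ', '  ok   ', '  ok   ', '  ok   ', '  ok   ', '  ok   ', '  ok   ', '  ok   ', '  ok   ']
30 ['  ok   ', '  ok   ', '  7e-04', '  1e-02', '  3e-02', '  ok   ', '  ok   ', '  ok   ', '  ok   ']
35 ['  ok   ', '  3e-03', '  3e-02', '  8e-02', '  1e-01', '  1e-03', '  ok   ', '  ok   ', '  ok   ']
40 ['  2e-04', '  3e-02', '  1e-01', '  2e-01', '  1e-01', '  2e-03', '  ok   ', '  ok   ', '  ok   ']
45 ['  1e-02', '  8e-02', '  2e-01', '  3e-01', '  4e-02', '  ok   ', '  ok   ', '  ok   ', '  ok   ']
```

```bash
cat >> ik.py <<'E'
def zdir(th,v):
    th=np.radians(th);ph=np.radians(v);return np.array([np.sin(th),0,-np.cos(th)])*np.cos(ph)+e2*np.sin(ph)
def Rz_bar(z,ang): # tool z given, x along bar direction projected
    ang=np.radians(ang);d=np.cos(ang)*e1+np.sin(ang)*e2;n=np.cross(-a,d)
    y=n-(n@z)*z;y/=np.linalg.norm(y);return Ro.from_matrix(np.stack([np.cross(y,z),y,z],1))
E
python3 - <<'E'
from ik import *
np.set_printoptions(suppress=True,precision=1,linewidth=200)
C=np.array([.602,.0015,.132])
for th,v in((25,0),(26,2),(28,5),(27,4),(30,8),(33,12),(35,14)):
  z=zdir(th,v);dev=np.degrees(np.arccos(z@-a));
  for dd in(-.014,-.005,.04):
    print(th,v,'dev %.1f'%dev,dd,[ik(C+a*0-z*dd if 0 else C-z*dd if 1 else 0,Rz_bar(z,g),10,q0=[8,0,-57,70,-5,140]) for g in(129.6,)])
E
```

```text
25 0 dev 10.0 -0.014 [[]]
25 0 dev 10.0 -0.005 [[array([  7.6,   7.6, -56.5,  72.3,  -3.4, 140.8])]]
25 0 dev 10.0 0.04 [[array([ 22.2,   3.1, -48.8,  32.5, -17.3, 168.4])]]
26 2 dev 9.2 -0.014 [[]]
26 2 dev 9.2 -0.005 [[]]
26 2 dev 9.2 0.04 [[array([ 21.5,   2.8, -48.7,  29.1, -15.3, 172.5])]]
28 5 dev 8.6 -0.014 [[]]
28 5 dev 8.6 -0.005 [[]]
28 5 dev 8.6 0.04 [[]]
27 4 dev 8.9 -0.014 [[]]
27 4 dev 8.9 -0.005 [[]]
27 4 dev 8.9 0.04 [[]]
30 8 dev 9.4 -0.014 [[]]
30 8 dev 9.4 -0.005 [[]]
30 8 dev 9.4 0.04 [[array([  19.9,    2.2,  -46.2,   11.3,  -11. , -168.4])]]
33 12 dev 12.2 -0.014 [[array([  15.9,    9.4,  -36.2,  -18. ,  -10.1, -136.3])]]
33 12 dev 12.2 -0.005 [[array([  16. ,    8.3,  -36.8,  -16.8,  -10.5, -137.6])]]
33 12 dev 12.2 0.04 [[array([  16.3,    2.5,  -38.9,  -11.9,  -14.1, -142.8])]]
35 14 dev 14.0 -0.014 [[array([  11.6,    9.6,  -31.8,  -31.5,  -13.8, -120.1])]]
35 14 dev 14.0 -0.005 [[array([  11.8,    8.5,  -32.4,  -30.2,  -14.2, -121.6])]]
35 14 dev 14.0 0.04 [[array([  12.4,    2.8,  -35.1,  -24. ,  -16.6, -128.3])]]
```

```bash
python3 - <<'E'
from plant import r
from ik import *
np.set_printoptions(suppress=True,precision=1,linewidth=200)
C=np.array([.602,.0015,.132]);st=r.get_state();q=st['joints']
T=C+np.array([-.05,-.02,.12]);print(T)
for th,v,g in((20,8,100),(20,8,40),(20,8,-10),(20,8,-50.4),(33,12,-50.4)):
    so=ik(T,Rz_bar(zdir(th,v),g),12,q0=q);print(th,v,g,so)
    if so:q=so[0]
T=C-.04*zdir(33,12);print(ik(T,Rz_bar(zdir(33,12),-50.4),3,q0=q))
plan(st,C+np.array([-.05,-.02,.12]),Rz_bar(zdir(20,8),40))
E
```

```text
[ 0.6 -0.   0.3]
20 8 100 []
20 8 40 [array([ 17. ,  -2.3, -27.9,  -2.9, -43. , 116.3])]
20 8 -10 [array([ 17. ,  -2.3, -27.9,  -2.9, -43. ,  66.4])]
20 8 -50.4 [array([ 17. ,  -2.3, -27.9,  -2.9, -43. ,  27.7])]
33 12 -50.4 [array([ 16.2,  -7.3, -36.5,  -6.6, -26.3,  31.6])]
[array([ 16.3,   2.5, -38.9, -11.9, -14.1,  37.2])]
slide total [-0.1 -0.1 -0.7] rows>= 1.393868826300901
turn total [0.2 0.1 1. ] rows>= 10.596715059218937
```

{"api": "apply_moves", "payload": {
  "slide": [
    [0,0,-0.2],
    [0,0,-0.2],
    [0,0,-0.2],
    [0,0,-0.2],
    [0,0,0]
  ],
  "turn": [
    [0,0,0],
    [0,0,0],
    [0,0,0],
    [0,0,0],
    [0,0,0]
  ],
  "jaw": [0.3,0.3,0.3,0.3,0.3]
}}

```text
time_s: 7.4
tcp_pos: [0.5616, -0.0066, 0.2627]
eef_rot: [153.6, 19.8, 125.0]
contact_force: [0.9, 0.6, 0.4]
gripper_width: 0.0611
```

```bash
python3 - <<'E'
from plant import r
from ik import *
np.set_printoptions(suppress=True,precision=3,linewidth=200)
C=np.array([.602,.0015,.132]);st=r.get_state();print(st['joints'],st['tcp_pos'])
plan(st,C+np.array([-.05,-.02,.12]),Rz_bar(zdir(20,8),40))
E
```

```text
[ 24.03   -8.637 -50.061  35.037 -21.828 165.985] [ 0.562 -0.007  0.263]
slide total [-0.003 -0.182  0.038] rows>= 0.3726848727073661
turn total [0.171 0.083 1.045] rows>= 10.621772374739875
```

{"api": "apply_moves", "payload": {
  "slide": [
    [0,0,0],
    [0,0,0],
    [0,0,0],
    [0,0,0],
    [0,0,0],
    [0,0,0],
    [0,0,0],
    [0,0,0]
  ],
  "turn": [
    [0.014,0.007,0.09],
    [0.014,0.007,0.09],
    [0.014,0.007,0.09],
    [0.014,0.007,0.09],
    [0.014,0.007,0.09],
    [0.014,0.007,0.09],
    [0.014,0.007,0.09],
    [0.014,0.007,0.09]
  ],
  "jaw": [0.3,0.3,0.3,0.3,0.3,0.3,0.3,0.3]
}}

```text
time_s: 8.2
tcp_pos: [0.5615, -0.0084, 0.259]
eef_rot: [160.1, -11.3, 70.2]
contact_force: [-0.1, -0.6, 0.4]
gripper_width: 0.0613
```

{"api": "apply_moves", "payload": {
  "slide": [
    [0,0,0],
    [0,0,0],
    [0,0,0],
    [0,0,0],
    [0,0,0],
    [0,0,0]
  ],
  "turn": [
    [0.014,0.007,0.09],
    [0.014,0.007,0.09],
    [0.014,0.007,0.09],
    [0.014,0.007,0.09],
    [0,0,0],
    [0,0,0]
  ],
  "jaw": [0.3,0.3,0.3,0.3,0.3,0.3]
}}

```text
time_s: 8.8
tcp_pos: [0.5615, -0.0089, 0.2595]
eef_rot: [173.5, -20.8, 39.9]
contact_force: [-0.2, 1.2, -1.0]
gripper_width: 0.0616
```

```bash
python3 - <<'E'
from plant import r
from ik import *
np.set_printoptions(suppress=True,precision=3,linewidth=200)
C=np.array([.602,.0015,.132]);st=r.get_state();print(st['joints'],st['tcp_pos'])
plan(st,None,Rz_bar(zdir(33,12),-50.4))
E
```

```text
[ 17.983  -1.939 -26.903  -2.246 -43.358 112.052] [ 0.562 -0.009  0.259]
turn total [0.069 0.153 0.994] rows>= 10.075815296966937
```

{"api": "apply_moves", "payload": {
  "slide": [
    [0,0,0],
    [0,0,0],
    [0,0,0],
    [0,0,0],
    [0,0,0],
    [0,0,0],
    [0,0,0],
    [0,0,0]
  ],
  "turn": [
    [0.006,0.014,0.09],
    [0.006,0.014,0.09],
    [0.006,0.014,0.09],
    [0.006,0.014,0.09],
    [0.006,0.014,0.09],
    [0.006,0.014,0.09],
    [0.006,0.014,0.09],
    [0.006,0.014,0.09]
  ],
  "jaw": [0.3,0.3,0.3,0.3,0.3,0.3,0.3,0.3]
}}

```text
time_s: 9.6
tcp_pos: [0.5612, -0.0084, 0.26]
eef_rot: [-155.2, -20.5, -27.9]
contact_force: [-0.4, -0.3, 0.3]
gripper_width: 0.0611
```

{"api": "apply_moves", "payload": {
  "slide": [
    [0,0,0],
    [0,0,0],
    [0,0,0],
    [0,0,0],
    [0,0,0]
  ],
  "turn": [
    [0.006,0.014,0.09],
    [0.006,0.014,0.09],
    [0.006,0.014,0.09],
    [0,0,0],
    [0,0,0]
  ],
  "jaw": [0.3,0.3,0.3,0.3,0.3]
}}

```text
time_s: 10.1
tcp_pos: [0.5611, -0.008, 0.2602]
eef_rot: [-147.2, -12.5, -50.3]
contact_force: [0.3, 0.4, 0.5]
gripper_width: 0.0613
```

```bash
python3 - <<'E'
from plant import r
from ik import *
np.set_printoptions(suppress=True,precision=3,linewidth=200)
C=np.array([.602,.0015,.132]);st=r.get_state();print(st['joints'],st['tcp_pos'])
z=zdir(33,12);plan(st,C-.04*z,Rz_bar(z,-50.4))
E
```

```text
[ 17.853  -7.154 -36.147  -4.165 -26.232  28.675] [ 0.561 -0.008  0.26 ]
slide total [-0.094  0.385  0.889] rows>= 1.9469394417456238
turn total [ 0.001 -0.002  0.007] rows>= 0.07154136701358972
```

{"api": "apply_moves", "payload": {
  "slide": [
    [-0.03,0.13,0.14],
    [-0.03,0.13,0.14],
    [-0.03,0.125,0.15],
    [0,0,0.15],
    [0,0,0.15],
    [0,0,0.15],
    [0,0,0]
  ],
  "turn": [
    [0,0,0],
    [0,0,0],
    [0,0,0.007],
    [0,0,0],
    [0,0,0],
    [0,0,0],
    [0,0,0]
  ],
  "jaw": [0.3,0.3,0.3,0.3,0.3,0.3,0.3]
}}

```text
time_s: 10.8
tcp_pos: [0.5811, -0.0071, 0.1641]
eef_rot: [-147.2, -12.1, -51.0]
contact_force: [-0.6, 0.3, -0.7]
gripper_width: 0.0612
```

```bash
python3 - <<'E'
from plant import r
from ik import *
np.set_printoptions(suppress=True,precision=3,linewidth=200)
C=np.array([.602,.0015,.132]);st=r.get_state();print(st['joints'],st['tcp_pos'])
z=zdir(33,12);plan(st,C+.004*z,Rz_bar(z,-50.4))
c=snap(r,'side','side2');print(proj(c,C),proj(c,st['tcp_pos']))
cv2.imwrite('pics/s2.png',cv2.resize(c['pixels'][130:270,240:420],None,fx=4,fy=4,interpolation=cv2.INTER_CUBIC))
c=snap(r,'top','top2')
cv2.imwrite('pics/t2.png',cv2.resize(c['pixels'][130:270,230:410],None,fx=4,fy=4,interpolation=cv2.INTER_CUBIC))
E
```

```text
[ 16.479   2.61  -39.218 -11.041 -13.754  36.022] [ 0.581 -0.007  0.164]
slide total [-0.004 -0.005  0.433] rows>= 0.8658204877898744
turn total [ 0.002 -0.001 -0.002] rows>= 0.03144219341218527
[315.79  210.701] [311.285 205.298]
```

View pics/s2.png

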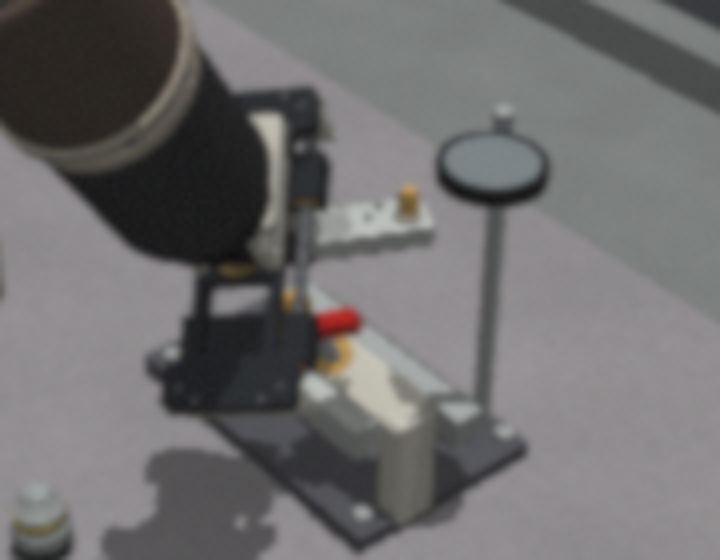

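View pics/t2.png

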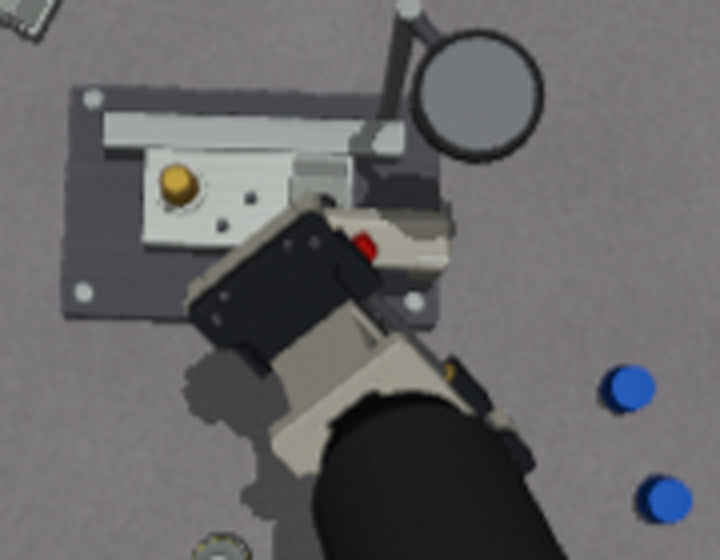

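{"api": "apply_moves", "payload": {
  "slide": [
    [0,0,0.14],
    [0,0,0.15],
    [0,0,0.14],
    [0,0,0]
  ],
  "turn": [
    [0,0,0],
    [0,0,0],
    [0,0,0],
    [0,0,0]
  ],
  "jaw": [0.3,0.3,0.3,0.3]
}}

```text
time_s: 11.3
tcp_pos: [0.6039, 0.0017, 0.1302]
eef_rot: [-147.0, -12.0, -51.2]
contact_force: [-0.7, -0.4, -0.5]
gripper_width: 0.0614
```

```bash
cat > mm.py <<'E'
from plant import r
from ik import *
np.set_printoptions(suppress=True,precision=3,linewidth=200)
st=r.get_state();R=Rt(st)
print('t',st['time_s'],'q',st['joints'].round(1),'p',st['tcp_pos'],'w',st['gripper_width'].round(4))
print('F',st['contact_force'],'M tool',R.inv().apply(st['moment']),'M.a',st['moment']@a, 'F tool',R.inv().apply(st['contact_force']))
x=R.apply([1,0,0]);print('x ang',np.degrees(np.arctan2(x@e2,x@e1)))
E
python3 mm.py
```

```text
Traceback (most recent call last):
  File "mm.py", line 5, in <module>
    print('t',st['time_s'],'q',st['joints'].round(1),'p',st['tcp_pos'],'w',st['gripper_width'].round(4))
                                                                           ^^^^^^^^^^^^^^^^^^^^^^^^^
AttributeError: 'float' object has no attribute 'round'
```

Now close gently and check for self-centring forces.

```bash
sed -i "s/\['gripper_width'\].round(4)/['gripper_width']/" mm.py; python3 mm.py
```

```text
t 11.3 q [ 16.2   8.  -37.3 -15.5 -10.3  40.6] p [0.604 0.002 0.13 ] w 0.0614244386316039
F [-0.706 -0.365 -0.515] M tool [-1.802 -0.7    0.025] M.a 0.3731525454998677 F tool [-0.263  0.91  -0.029]
x ang -50.76453723432343
```

{"api": "apply_moves", "payload": {
  "slide": [
    [0,0,0],
    [0,0,0],
    [0,0,0],
    [0,0,0],
    [0,0,0],
    [0,0,0],
    [0,0,0],
    [0,0,0]
  ],
  "turn": [
    [0,0,0],
    [0,0,0],
    [0,0,0],
    [0,0,0],
    [0,0,0],
    [0,0,0],
    [0,0,0],
    [0,0,0]
  ],
  "jaw": [1,1,1,1,1,1,1,1],
  "newtons": 25
}}

```text
time_s: 12.1
tcp_pos: [0.6017, 0.0, 0.1291]
eef_rot: [-147.2, -11.9, -51.3]
contact_force: [-3.8, -9.6, 1.1]
gripper_width: 0.0161
```

```bash
python3 mm.py
```

```text
t 12.1 q [ 16.2   7.9 -37.5 -15.5 -10.3  40.5] p [0.602 0.    0.129] w 0.01606500033606692
F [-3.819 -9.648  1.094] M tool [-4.892  1.296 -0.126] M.a 0.8854901219787139 F tool [ 5.249  7.572 -4.895]
x ang -50.8991529406665
```

```bash
python3 - <<'E'
from h import *
from plant import r
R=Rt(r.get_state());print(R.inv().apply([-.0022,-.0017,-.0011])/.1, R.inv().apply(a), R.inv().apply(-a*.003*.12)/.1)
E
```

```text
[-0.00277301  0.0291369  -0.00611156] [-0.18196164 -0.09869811 -0.97833974] [0.00065506 0.00035531 0.00352202]
```

{"api": "apply_moves", "payload": {
  "slide": [
    [0,0.03,0],
    [0,0,0],
    [0,0,0.003],
    [0,0,0.003],
    [0,0,0.003],
    [0,0,0.003],
    [0,0,0]
  ],
  "turn": [
    [0,0,0],
    [0,0,0],
    [0,0,0.06],
    [0,0,0.06],
    [0,0,0.06],
    [0,0,0.06],
    [0,0,0]
  ],
  "jaw": [1,1,1,1,1,1,1]
}}

```text
time_s: 12.8
tcp_pos: [0.6023, -0.0004, 0.1278]
eef_rot: [-145.1, -0.4, -68.5]
contact_force: [-1.6, -4.5, 0.8]
gripper_width: 0.015
```

```bash
python3 mm.py
```

```text
t 12.8 q [ 15.9   8.1 -37.2 -16.5 -10.3  21.1] p [ 0.602 -0.     0.128] w 0.015004452812287546
F [-1.619 -4.469  0.781] M tool [-2.703  1.438 -0.072] M.a 0.5798311486080238 F tool [ 3.569  2.146 -2.422]
x ang -71.91710468991123
```

{"api": "apply_moves", "payload": {
  "slide": [
    [0,0,0.003],
    [0,0,0.003],
    [0,0,0.003],
    [0,0,0.003],
    [0,0,0.003]
  ],
  "turn": [
    [0,0,0.06],
    [0,0,0.06],
    [0,0,0.06],
    [0,0,0.06],
    [0,0,0.06]
  ],
  "jaw": [1,1,1,1,1]
}}

```text
time_s: 13.3
tcp_pos: [0.6031, -0.0003, 0.1267]
eef_rot: [-147.7, 14.1, -90.0]
contact_force: [-1.6, -6.8, -0.8]
gripper_width: 0.0154
```

```bash
python3 mm.py
```

```text
t 13.3 q [ 15.9   8.3 -37.2 -16.7 -10.2  -4.5] p [ 0.603 -0.     0.127] w 0.01538550302679887
F [-1.573 -6.821 -0.826] M tool [-1.429  3.247 -0.329] M.a 0.8010606013766403 F tool [ 6.819  0.868 -1.56 ]
x ang -98.20679035458531
```

{"api": "apply_moves", "payload": {
  "slide": [
    [0,0,0.003],
    [0,0,0.003],
    [0,0,0.003],
    [0,0,0.003],
    [0,0,0.003]
  ],
  "turn": [
    [0,0,0.06],
    [0,0,0.06],
    [0,0,0.06],
    [0,0,0.06],
    [0,0,0.06]
  ],
  "jaw": [1,1,1,1,1]
}}

```text
time_s: 13.8
tcp_pos: [0.6036, -0.0001, 0.1256]
eef_rot: [-156.2, 26.4, -114.3]
contact_force: [-9.7, -6.2, 6.7]
gripper_width: 0.0167
```

```bash
python3 mm.py
```

```text
t 13.8 q [ 15.8   8.4 -37.1 -16.9 -10.1 -30. ] p [ 0.604 -0.     0.126] w 0.01671745641711706
F [-9.749 -6.21   6.681] M tool [-0.432  3.271 -0.37 ] M.a 0.8876634013296607 F tool [  5.697   1.657 -11.959]
x ang -124.26456399718384
```

{"api": "apply_moves", "payload": {
  "slide": [
    [0,0,0.001],
    [0,0,0.001],
    [0,0,0.002],
    [0,0,0.003]
  ],
  "turn": [
    [0,0,0.06],
    [0,0,0.06],
    [0,0,0.06],
    [0,0,0.06]
  ],
  "jaw": [1,1,1,1]
}}

```text
time_s: 14.2
tcp_pos: [0.604, 0.0002, 0.1253]
eef_rot: [-167.5, 32.9, -136.8]
contact_force: [-9.7, -5.7, 9.6]
gripper_width: 0.0176
```

```bash
python3 mm.py
```

```text
t 14.2 q [ 15.8   8.5 -37.  -17.  -10.1 -50.5] p [0.604 0.    0.125] w 0.017575180766590565
F [-9.723 -5.736  9.592] M tool [ 0.2    2.938 -0.364] M.a 0.882284873907882 F tool [  4.043  -0.622 -14.238]
x ang -144.75782813421603
```

{"api": "apply_moves", "payload": {
  "slide": [
    [0,0,0.002],
    [0,0,0.002],
    [0,0,0.002],
    [0,0,0.003]
  ],
  "turn": [
    [0,0,0.06],
    [0,0,0.06],
    [0,0,0.06],
    [0,0,0.06]
  ],
  "jaw": [1,1,1,1]
}}

```text
time_s: 14.6
tcp_pos: [0.6046, 0.0004, 0.1248]
eef_rot: [178.5, 34.9, -161.6]
contact_force: [-10.3, -5.0, 10.2]
gripper_width: 0.0176
```

```bash
python3 mm.py
```

```text
t 14.6 q [ 15.8   8.6 -37.  -17.1 -10.1 -71. ] p [0.605 0.    0.125] w 0.017602200777258346
F [-10.334  -5.01   10.241] M tool [ 1.387  2.714 -0.315] M.a 0.8366780421137523 F tool [  3.475  -1.106 -14.949]
x ang -165.01304784641025
```

```bash
python3 - <<'E'
from plant import r
from ik import *
c=snap(r,'side','side3')
cv2.imwrite('pics/s3.png',cv2.resize(c['pixels'][170:270,260:400],None,fx=5,fy=5,interpolation=cv2.INTER_CUBIC))
c=snap(r,'top','top3')
cv2.imwrite('pics/t3.png',cv2.resize(c['pixels'][150:250,250:390],None,fx=5,fy=5,interpolation=cv2.INTER_CUBIC))
E
python3 mm.py
```

```text
t 14.7 q [ 15.8   8.6 -37.  -17.1 -10.1 -71. ] p [0.605 0.    0.125] w 0.018196512439688953
F [-8.865 -6.009 10.545] M tool [ 1.457  2.727 -0.369] M.a 0.8909672458061608 F tool [  2.418  -2.525 -14.617]
x ang -164.9771159205157
```

View pics/s3.png

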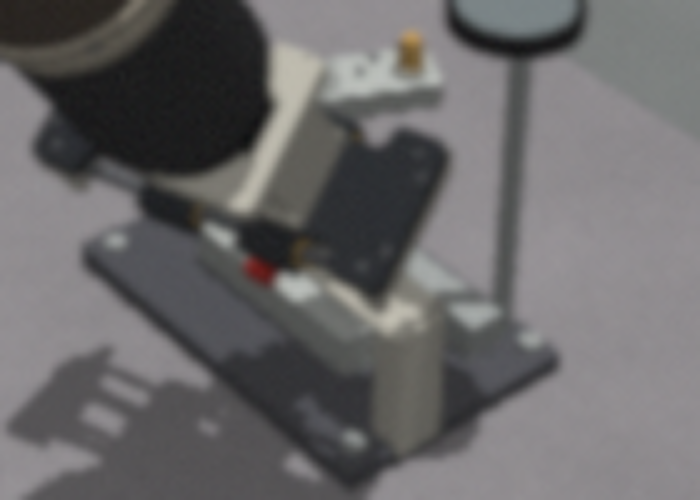

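View pics/t3.png

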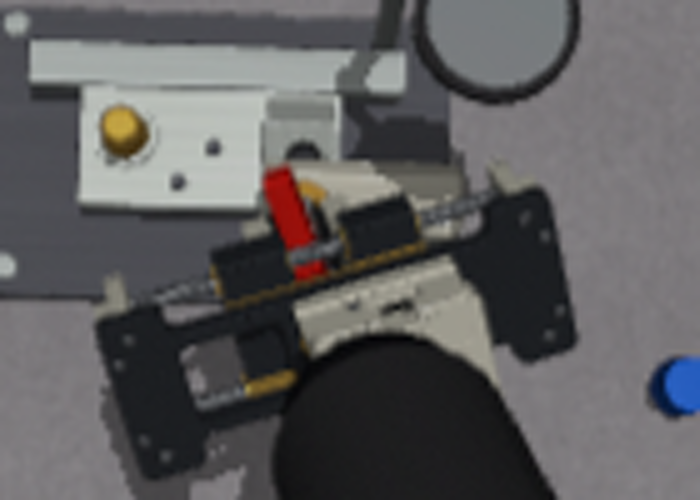

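{"api": "apply_moves", "payload": {
  "slide": [
    [0,0,0.001],
    [0,0,0.001],
    [0,0,0.001]
  ],
  "turn": [
    [0,0,0.06],
    [0,0,0.06],
    [0,0,0.06]
  ],
  "jaw": [1,1,1]
}}

```text
time_s: 15.0
tcp_pos: [0.6047, 0.0005, 0.1243]
eef_rot: [168.1, 33.1, 179.8]
contact_force: [-7.3, -5.5, 6.8]
gripper_width: 0.018
```

```bash
python3 mm.py
```

```text
t 15.0 q [ 15.8   8.6 -36.9 -17.2 -10.  -86.4] p [0.605 0.    0.124] w 0.017965193480208475
F [-7.31  -5.544  6.76 ] M tool [ 2.452  2.112 -0.429] M.a 0.934907761856689 F tool [  2.422  -3.452 -10.587]
x ang 179.8592752295339
```

{"api": "apply_moves", "payload": {
  "slide": [
    [0,0,0.001],
    [0,0,0.001],
    [0,0,0.001]
  ],
  "turn": [
    [0,0,0.06],
    [0,0,0.06],
    [0,0,0.06]
  ],
  "jaw": [1,1,1]
}}

```text
time_s: 15.3
tcp_pos: [0.6046, 0.0006, 0.1238]
eef_rot: [159.2, 28.6, 162.5]
contact_force: [-9.3, -4.4, 7.8]
gripper_width: 0.0179
```

```bash
python3 mm.py
```

```text
t 15.3 q [  15.8    8.7  -36.9  -17.2  -10.1 -101.9] p [0.605 0.001 0.124] w 0.017862905617326535
F [-9.316 -4.448  7.847] M tool [ 2.343  2.106 -0.403] M.a 0.9970551104892317 F tool [  2.871  -2.839 -12.324]
x ang 164.67241310917643
```

{"api": "apply_moves", "payload": {
  "slide": [
    [0,0,-0.02],
    [0,0,-0.01],
    [0,0,0],
    [0,0,0],
    [0,0,0],
    [0,0,0],
    [0,0,0]
  ],
  "turn": [
    [0,0,0],
    [0,0,0],
    [0,0,0],
    [0,0,0],
    [0,0,0],
    [0,0,0],
    [0,0,0]
  ],
  "jaw": [1,1,0.4,0.4,0.4,0.4,0.4]
}}

```text
time_s: 16.0
tcp_pos: [0.604, 0.0006, 0.1266]
eef_rot: [159.1, 28.7, 162.6]
contact_force: [0.1, 0.1, -0.5]
gripper_width: 0.0507
```

```bash
python3 mm.py
```

```text
t 16.0 q [  15.9    8.3  -37.1  -16.8  -10.2 -102.3] p [0.604 0.001 0.127] w 0.05073172291164193
F [ 0.06   0.07  -0.509] M tool [ 1.027  1.511 -0.066] M.a 0.4394421347748765 F tool [ 0.213 -0.086  0.464]
x ang 164.71540807362044
```

{"api": "apply_moves", "payload": {
  "slide": [
    [0,0,-0.2],
    [0,0,-0.3],
    [0,0,-0.4],
    [0,0,-0.4],
    [0,0,-0.1]
  ],
  "turn": [
    [0,0,0],
    [0,0,0],
    [0,0,0],
    [0,0,0],
    [0,0,0]
  ],
  "jaw": [0.3,0.2,0.2,0.2,0.2]
}}

```text
time_s: 16.5
tcp_pos: [0.5285, -0.0288, 0.2454]
eef_rot: [159.0, 29.0, 162.5]
contact_force: [1.3, 0.9, 0.2]
gripper_width: 0.0701
```

```bash
python3 - <<'E'
from plant import r
from ik import *
st=r.get_state();print(st['tcp_pos'],st['joints'].round(1))
c=snap(r,'side','side4')
cv2.imwrite('pics/s4.png',cv2.resize(c['pixels'][130:270,240:420],None,fx=4,fy=4,interpolation=cv2.INTER_CUBIC))
c=snap(r,'top','top4')
cv2.imwrite('pics/t4.png',cv2.resize(c['pixels'][130:270,230:410],None,fx=4,fy=4,interpolation=cv2.INTER_CUBIC))
for c in (load('side4'),load('top4')):
    P=cloud(c);H=cv2.cvtColor(c['pixels'],cv2.COLOR_BGR2HSV)
    m=cv2.inRange(H,(0,150,60),(8,255,255))|cv2.inRange(H,(172,150,60),(180,255,255));m[:150]=0
    c0=np.array([.602,.0015,.132]);Q=P[m>0];Q=Q[np.linalg.norm(Q-c0,axis=1)<.05]
    if len(Q)>10:
        q=np.stack([(Q-c0)@e1,(Q-c0)@e2,(Q-c0)@a],1);vx,vy,_,_=cv2.fitLine((q[:,:2]*1000).astype(np.float32),cv2.DIST_HUBER,0,.01,.01).ravel()
        print(len(Q),np.degrees(np.arctan2(vy,vx)),cv2.minAreaRect((q[:,:2]*1000).astype(np.float32)),np.percentile(q[:,2],[10,50,90]))
E
```

```text
[ 0.52853127 -0.02875346  0.24537539] [  15.8   -9.6  -39.2   -6.9  -25.3 -112.5]
139 -7.4790926 ((-3.242300033569336, -4.263225555419922), (14.509869575500488, 68.71337127685547), 83.01282501220703) [-0.00370063  0.00037684  0.00310545]
177 -8.616016 ((-1.04644775390625, -0.34577178955078125), (13.600430488586426, 74.68547821044922), 81.3461685180664) [-0.00022114  0.00166107  0.00355452]
```

View pics/t4.png

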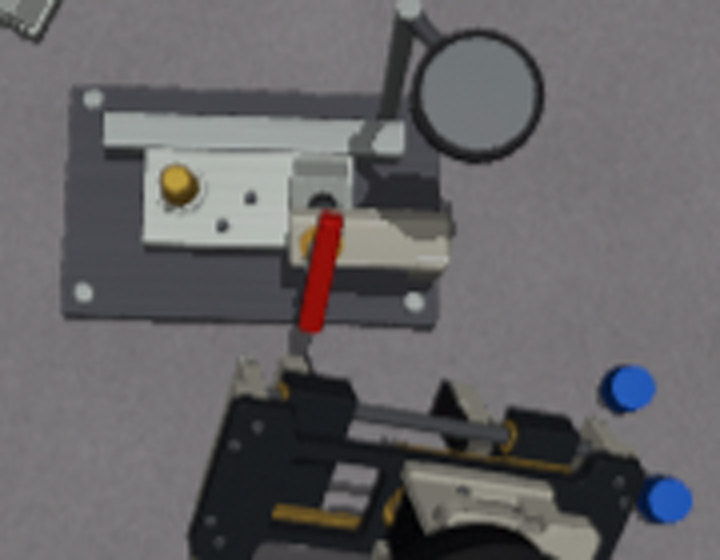

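View pics/s4.png

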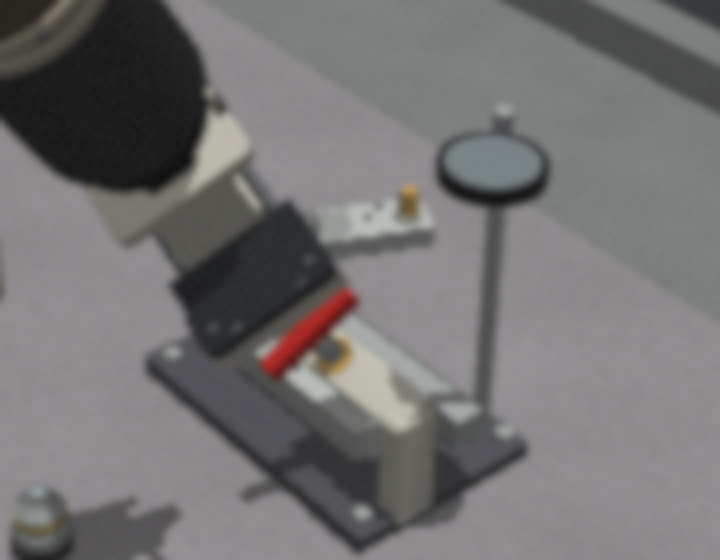

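```bash
python3 - <<'E'
from plant import r
from ik import *
np.set_printoptions(suppress=True,precision=4,linewidth=200)
t=load('top4');s_=load('side4')
a_=cv2.resize(t['pixels'][210:255,400:450],None,fx=10,fy=10,interpolation=cv2.INTER_CUBIC);b_=cv2.resize(s_['pixels'][305:350,350:400],None,fx=10,fy=10,interpolation=cv2.INTER_CUBIC)
cv2.imwrite('pics/capcl.png',np.hstack([a_,b_]))
for c,roi in((t,(215,250,405,445)),(s_,(310,345,360,395))):
    P=cloud(c);H=cv2.cvtColor(c['pixels'],cv2.COLOR_BGR2HSV)
    m=cv2.inRange(H,(100,100,20),(135,255,255));M=np.zeros_like(m);M[roi[0]:roi[1],roi[2]:roi[3]]=m[roi[0]:roi[1],roi[2]:roi[3]]
    V=H[...,2];print('V hist',np.percentile(V[M>0],[5,25,50,75,95]),(M>0).sum(),cv2.boundingRect(M))
    Q=P[M>0];Q=Q[(Q[:,2]>.03)&(Q[:,2]<.045)];print(len(Q),Q.mean(0),(Q.max(0)+Q.min(0))/2,np.ptp(Q,axis=0))
    thr=V[M>0].max()*.8
    top=(M>0)&(V>thr);k=np.argwhere(top)[:,::-1].mean(0);print('bright centroid',k,top.sum(),onz(c,*k,.034))
for P0 in([.535,-.2893,.034],[.535,-.295,.034]):print(proj(t,P0),proj(s_,P0))
E
```

```text
V hist [ 59.    67.75 169.   177.   179.05] 140 (417, 227, 14, 12)
98 [ 0.5358 -0.2893  0.0344] [ 0.5355 -0.2899  0.0348] [0.0252 0.0263 0.0094]
bright centroid [425.6163 231.9651] 86 [ 0.5356 -0.2912  0.034 ]
V hist [ 85.45  94.   124.5  185.   190.  ] 210 (371, 319, 13, 19)
114 [ 0.5345 -0.294   0.0343] [ 0.5352 -0.2933  0.0343] [0.0263 0.0273 0.0086]
bright centroid [377.5   323.266] 94 [ 0.5365 -0.2925  0.034 ]
[424.8785 232.1821] [375.98   322.6824]
[427.1374 232.2437] [377.8506 324.3447]
```

View pics/capcl.png

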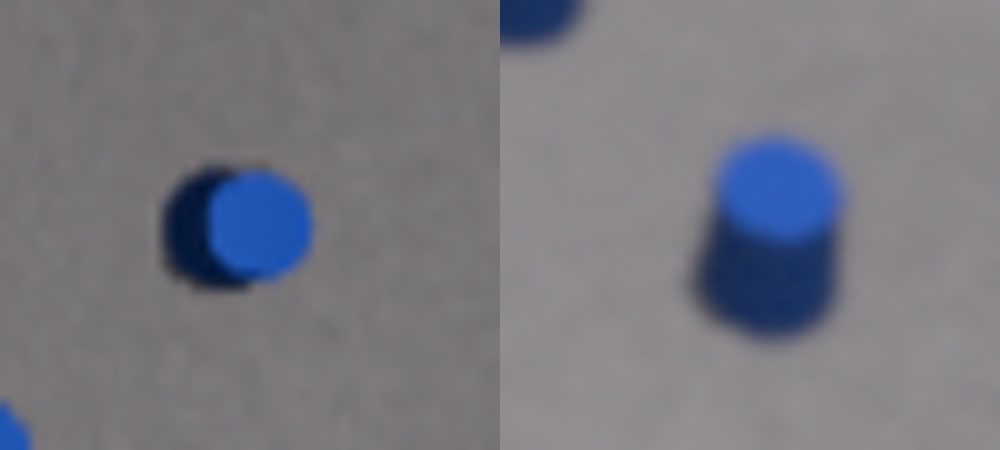

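```bash
cat >> ik.py <<'E'
Rd=Ro.from_euler('xyz',[180,0,-90],degrees=True)
E
python3 - <<'E'
from plant import r
from ik import *
np.set_printoptions(suppress=True,precision=3,linewidth=200)
st=r.get_state();print(Rt(st).as_matrix()); plan(st,None,Rd);print(ik(st['tcp_pos'],Rd,5,q0=st['joints']))
print(ik(np.array([.536,-.2918,.02]),Rd,5),ik(np.array([.663,.089,.07]),Rd,5))
E
```

```text
[[-0.835  0.116  0.538]
 [ 0.264  0.942  0.206]
 [-0.483  0.314 -0.817]]
turn total [-0.144  0.445 -1.145] rows>= 12.370768333617391
[array([ 18.154,   6.724, -17.289,   0.   , -65.987, -18.148])]
[array([-10.247,  27.211, -21.77 ,   0.   , -41.019,  10.253])] [array([ 24.307,  28.118, -11.458,   0.   , -50.424, -24.301])]
```

{"api": "apply_moves", "payload": {
  "slide": [
    [0,0,-0.4],
    [0,0,0],
    [0,0,0],
    [0,0,0],
    [0,0,0],
    [0,0,0],
    [0,0,0],
    [0,0,0]
  ],
  "turn": [
    [0,0,0],
    [-0.011,0.034,-0.088],
    [-0.011,0.034,-0.088],
    [-0.011,0.034,-0.088],
    [-0.011,0.034,-0.088],
    [-0.011,0.034,-0.088],
    [-0.011,0.034,-0.088],
    [-0.011,0.034,-0.088]
  ],
  "jaw": [0.2,0.2,0.45,0.45,0.45,0.45,0.45,0.45]
}}

```text
time_s: 17.4
tcp_pos: [0.5081, -0.0369, 0.2717]
eef_rot: [178.1, 17.9, -137.1]
contact_force: [0.1, -0.2, 0.7]
gripper_width: 0.048
```

{"api": "apply_moves", "payload": {
  "slide": [
    [0,0,0],
    [0,0,0],
    [0,0,0],
    [0,0,0],
    [0,0,0],
    [0,0,0],
    [0,0,0],
    [0,0,0]
  ],
  "turn": [
    [-0.011,0.034,-0.088],
    [-0.011,0.034,-0.088],
    [-0.011,0.034,-0.088],
    [-0.011,0.034,-0.088],
    [-0.011,0.034,-0.088],
    [-0.012,0.037,-0.089],
    [0,0,0],
    [0,0,0]
  ],
  "jaw": [0.45,0.45,0.45,0.45,0.45,0.45,0.45,0.45]
}}

```text
time_s: 18.2
tcp_pos: [0.5076, -0.0361, 0.2719]
eef_rot: [179.8, 0.1, -91.3]
contact_force: [-0.6, 0.8, 0.1]
gripper_width: 0.0482
```

```bash
python3 mm.py; python3 - <<'E'
from plant import r
from ik import *
st=r.get_state();plan(st,[.536,-.2918,.10],Rd)
E
```

```text
t 18.2 q [ 17.9   3.7 -16.8  -0.2 -69.7 -19.1] p [ 0.508 -0.036  0.272] w 0.04815062875005494
F [-0.581  0.815  0.071] M tool [-0.006 -0.092 -0.001] M.a -0.052698681222253844 F tool [-0.802  0.599 -0.067]
x ang -91.11332838138462
slide total [ 2.554 -0.347  1.712] rows>= 6.187860545877545
turn total [ 0.0027  0.0015 -0.0148] rows>= 0.15077177194267016
```

{"api": "apply_moves", "payload": {
  "slide": [
    [0.36,-0.05,0.24],
    [0.36,-0.05,0.24],
    [0.36,-0.05,0.24],
    [0.37,-0.05,0.25],
    [0.37,-0.05,0.25],
    [0.37,-0.05,0.25],
    [0.36,-0.05,0.24],
    [0,0,0]
  ],
  "turn": [
    [0.003,0.002,-0.015],
    [0,0,0],
    [0,0,0],
    [0,0,0],
    [0,0,0],
    [0,0,0],
    [0,0,0],
    [0,0,0]
  ],
  "jaw": [0.45,0.45,0.45,0.45,0.45,0.45,0.45,0.45]
}}

```text
time_s: 19.0
tcp_pos: [0.5403, -0.2954, 0.0981]
eef_rot: [179.8, 0.1, -90.3]
contact_force: [-1.9, 1.0, -0.8]
gripper_width: 0.0483
```

{"api": "apply_moves", "payload": {
  "slide": [
    [0,0,0]
  ],
  "turn": [
    [0,0,0]
  ],
  "jaw": [0.45]
}}

```text
time_s: 19.1
tcp_pos: [0.5416, -0.2932, 0.1014]
eef_rot: [-179.9, -0.0, -90.2]
contact_force: [-0.1, 0.2, 0.3]
gripper_width: 0.0482
```

```bash
python3 - <<'E'
from plant import r
from ik import *
st=r.get_state();print(st['tcp_pos']);plan(st,[.536,-.2918,.02],Rd)
c=snap(r,'side','side5')
cv2.imwrite('pics/s5.png',cv2.resize(c['pixels'][250:350,310:450],None,fx=5,fy=5,interpolation=cv2.INTER_CUBIC))
E
```

```text
[ 0.54161862 -0.29323817  0.10142456]
slide total [-0.014  0.057  0.814] rows>= 1.632617117896198
turn total [-0.0006 -0.0002 -0.0019] rows>= 0.01971852411345661
```

View pics/s5.png

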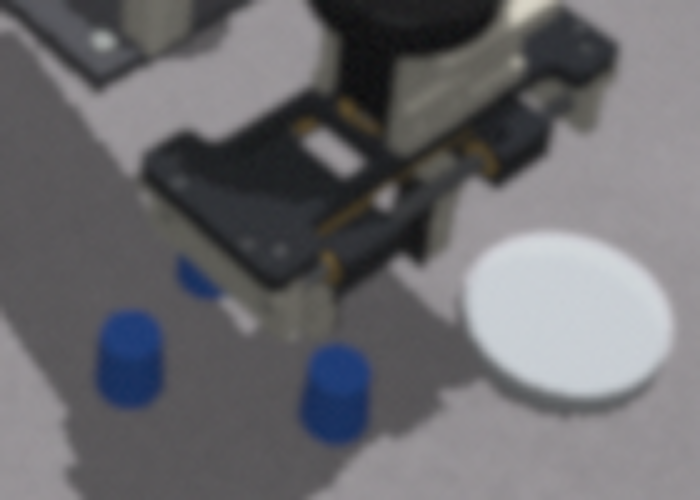

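{"api": "apply_moves", "payload": {
  "slide": [
    [-0.01,0.06,0.1],
    [0,0,0.2],
    [0,0,0.2],
    [0,0,0.2],
    [0,0,0.11],
    [0,0,0]
  ],
  "turn": [
    [0,0,-0.002],
    [0,0,0],
    [0,0,0],
    [0,0,0],
    [0,0,0],
    [0,0,0]
  ],
  "jaw": [0.45,0.45,0.45,0.45,0.45,0.45]
}}

```text
time_s: 19.75
tcp_pos: [0.5359, -0.2903, 0.021]
eef_rot: [-179.9, -0.0, -89.7]
contact_force: [0.4, 0.1, -0.3]
gripper_width: 0.0482
```

{"api": "apply_moves", "payload": {
  "slide": [
    [0,0,0],
    [0,0,0],
    [0,0,0],
    [0,0,0],
    [0,0,0]
  ],
  "turn": [
    [0,0,0],
    [0,0,0],
    [0,0,0],
    [0,0,0],
    [0,0,0]
  ],
  "jaw": [1,1,1,1,1],
  "newtons": 30
}}

```text
time_s: 20.25
tcp_pos: [0.5375, -0.2914, 0.023]
eef_rot: [-179.8, -0.1, -89.7]
contact_force: [-1.2, 2.5, 7.6]
gripper_width: 0.0297
```

```bash
python3 mm.py
```

```text
t 20.25 q [-10.1  26.9 -21.8   0.1 -41.   10.4] p [ 0.537 -0.291  0.023] w 0.029660121259263865
F [-1.203  2.507  7.551] M tool [-0.189 -0.808  0.071] M.a -0.5184464503636793 F tool [-2.499  1.157 -7.561]
x ang -89.68850790738327
```

{"api": "apply_moves", "payload": {
  "slide": [
    [0,0,-0.1],
    [0,0,-0.2],
    [0,0,-0.3],
    [0,0,-0.4],
    [0,0,-0.3],
    [0,0,0],
    [0,0,0]
  ],
  "turn": [
    [0,0,0],
    [0,0,0],
    [0,0,0],
    [0,0,0],
    [0,0,0],
    [0,0,0],
    [0,0,0]
  ],
  "jaw": [1,1,1,1,1,1,1],
  "newtons": 45
}}

```text
time_s: 20.95
tcp_pos: [0.5366, -0.2911, 0.1532]
eef_rot: [-179.7, -0.1, -89.7]
contact_force: [0.3, -0.5, -0.5]
gripper_width: 0.029
```

```bash
python3 mm.py; python3 - <<'E'
from plant import r
from ik import *
st=r.get_state();plan(st,[.663,.089,.15],Rd)
c=snap(r,'side','side6')
u,v=proj(c,st['tcp_pos']).astype(int);print(u,v)
cv2.imwrite('pics/s6.png',cv2.resize(c['pixels'][v-50:v+50,u-70:u+70],None,fx=5,fy=5,interpolation=cv2.INTER_CUBIC))
E
```

```text
t 20.95 q [-10.1  18.3 -14.7   0.1 -56.7  10.4] p [ 0.537 -0.291  0.153] w 0.029024858185826386
F [ 0.348 -0.517 -0.539] M tool [-0.015 -0.092 -0.025] M.a -0.032468582455249105 F tool [ 0.517 -0.343  0.541]
x ang -89.71644731842868
slide total [-3.795 -1.282  0.033] rows>= 8.011022771416643
turn total [-0.0033 -0.0011  0.0033] rows>= 0.04732611423644616
381 284
```

View pics/s6.png

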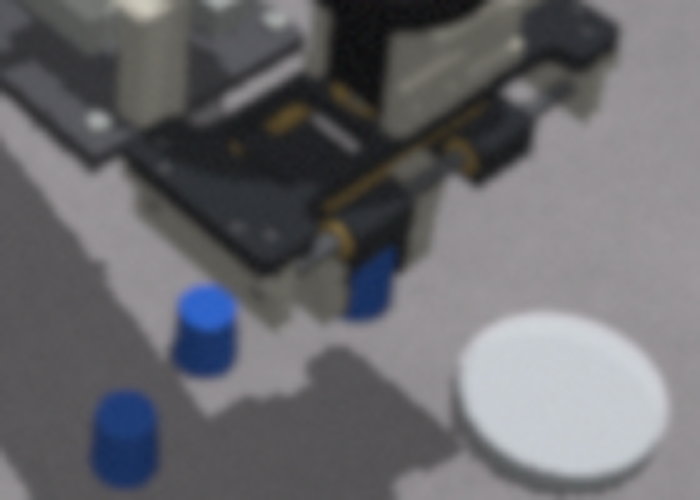

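{"api": "apply_moves", "payload": {
  "slide": [
    [-0.2,0.12,-0.1],
    [-0.43,0.1,-0.08],
    [-0.43,0.1,-0.08],
    [-0.43,0.1,-0.08],
    [-0.43,0.1,-0.08],
    [-0.43,0.1,-0.08],
    [-0.43,0.05,0],
    [-0.43,0,0]
  ],
  "turn": [
    [-0.003,-0.001,0.003],
    [0,0,0],
    [0,0,0],
    [0,0,0],
    [0,0,0],
    [0,0,0],
    [0,0,0],
    [0,0,0]
  ],
  "jaw": [1,1,1,1,1,1,1,1]
}}

```text
time_s: 21.8
tcp_pos: [0.4677, 0.0311, 0.2015]
eef_rot: [179.8, -0.0, -90.0]
contact_force: [0.7, 0.6, -0.5]
gripper_width: 0.0285
```

{"api": "apply_moves", "payload": {
  "slide": [
    [-0.4,0,0],
    [-0.2,0,0],
    [0,-0.3,0],
    [0,-0.4,0],
    [0,-0.4,0],
    [0,-0.4,0],
    [0,-0.3,0],
    [0,0,0]
  ],
  "turn": [
    [0,0,0],
    [0,0,0],
    [0,0,0],
    [0,0,0],
    [0,0,0],
    [0,0,0],
    [0,0,0],
    [0,0,0]
  ],
  "jaw": [1,1,1,1,1,1,1,1]
}}

```text
time_s: 22.6
tcp_pos: [0.6513, 0.0894, 0.1984]
eef_rot: [179.7, -0.1, -90.0]
contact_force: [-1.3, -0.1, -0.6]
gripper_width: 0.0293
```

{"api": "apply_moves", "payload": {
  "slide": [
    [0,0,0],
    [0,0,0]
  ],
  "turn": [
    [0,0,0],
    [0,0,0]
  ],
  "jaw": [1,1]
}}

```text
time_s: 22.8
tcp_pos: [0.648, 0.0897, 0.2008]
eef_rot: [179.8, -0.0, -90.0]
contact_force: [-0.4, 0.8, 0.1]
gripper_width: 0.0287
```

```bash
python3 mm.py; python3 - <<'E'
from plant import r
from ik import *
st=r.get_state();plan(st,[.663,.089,.13],Rd)
c=snap(r,'side','side7');t=snap(r,'top','top7')
u,v=proj(c,st['tcp_pos']).astype(int);print(u,v)
cv2.imwrite('pics/s7.png',cv2.resize(c['pixels'][v-40:v+60,u-70:u+70],None,fx=5,fy=5,interpolation=cv2.INTER_CUBIC))
cv2.imwrite('pics/t7.png',cv2.resize(t['pixels'][130:270,230:410],None,fx=4,fy=4,interpolation=cv2.INTER_CUBIC))
E
```

```text
t 22.8 q [ 24.9  20.2  -5.1  -0.1 -64.9 -24.8] p [0.648 0.09  0.201] w 0.028656204877674073
F [-0.415  0.804  0.081] M tool [ 0.028 -0.038  0.04 ] M.a -0.05439950361651377 F tool [-0.804  0.415 -0.08 ]
x ang -89.95654626534578
slide total [ 0.007 -0.152  0.707] rows>= 1.447121296097888
turn total [ 0.0025 -0.0004  0.0004] rows>= 0.025405337391594205
308 166
```

View pics/s7.png

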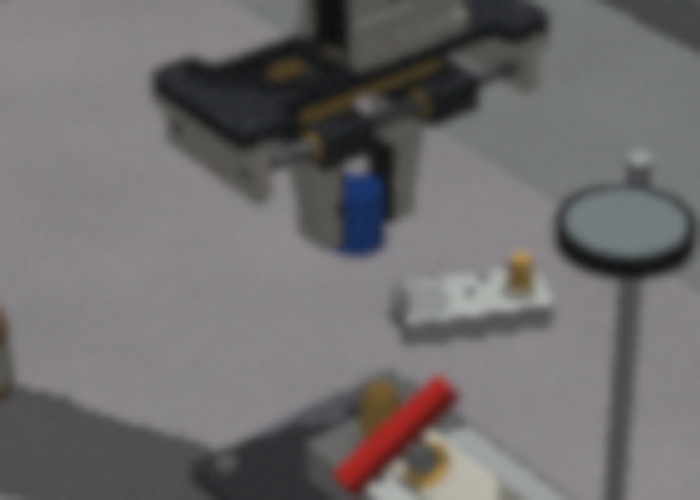

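View pics/t7.png

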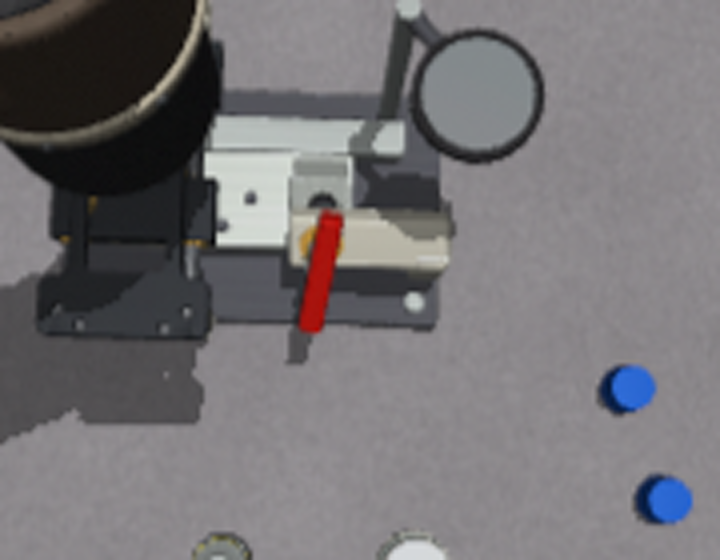

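```bash
python3 - <<'E'
from ik import *
np.set_printoptions(suppress=True,precision=4,linewidth=200)
t=load('top4');s=load('side0');c=load('side7')
cv2.imwrite('pics/sp.png',np.hstack([cv2.resize(t['pixels'][160:190,258:292],None,fx=12,fy=12,interpolation=cv2.INTER_CUBIC),cv2.resize(s['pixels'][192:222,296:330],None,fx=12,fy=12,interpolation=cv2.INTER_CUBIC)]))
P=cloud(t);H=cv2.cvtColor(t['pixels'],cv2.COLOR_BGR2HSV)
m=cv2.inRange(H,(12,110,60),(32,255,255));m[:,:262]=0;m[:,290:]=0;m[:160]=0;m[190:]=0
print(cv2.boundingRect(m));Q=P[m>0]
for zl,zh in((.068,.082),(.05,.068)):
    q=Q[(Q[:,2]>zl)&(Q[:,2]<zh)];print(zl,len(q),q.mean(0),(q.max(0)+q.min(0))/2,np.ptp(q,axis=0))
for x in([.663,.089],[.661,.089],[.665,.089],[.663,.087],[.663,.091]):
    print(x,'top: tip',proj(t,x+[.075]),'collar',proj(t,x+[.045]),'side tip',proj(s,x+[.075]),'foot',proj(s,x+[.045]))
# held cap
H=cv2.cvtColor(c['pixels'],cv2.COLOR_BGR2HSV);m=cv2.inRange(H,(105,130,40),(130,255,255));m[:150]=0;m[190:]=0;m[:,:295]=0;m[:,325:]=0
x,y,w,h=cv2.boundingRect(m);print('cap box',x,y,w,h)
for v in range(y,y+h):
    u=np.where(m[v])[0];print(v,u.min(),u.max(),end='; ')
tp=np.array([.648,.0897,.2008]);print('proj mouth ctr',proj(c,tp-[0,0,.023]),'top ctr',proj(c,tp+[0,0,.011]))
E
```

```text
(271, 172, 8, 9)
0.068 47 [0.6609 0.0892 0.0741] [0.6605 0.0883 0.0736] [0.016  0.0167 0.0103]
0.05 13 [0.656  0.0857 0.0596] [0.66   0.0876 0.059 ] [0.0157 0.0145 0.0154]
[0.663, 0.089] top: tip [274.0362 174.2908] collar [275.1319 176.3567] side tip [313.1448 203.2473] foot [313.194 211.804]
[0.661, 0.089] top: tip [274.0018 175.1073] collar [275.0989 177.1488] side tip [312.5775 203.522 ] foot [312.6347 212.0816]
[0.665, 0.089] top: tip [274.0705 173.4747] collar [275.1649 175.5649] side tip [313.7112 202.973 ] foot [313.7524 211.5269]
[0.663, 0.087] top: tip [274.8662 174.3164] collar [275.9366 176.3814] side tip [313.5973 203.5875] foot [313.6402 212.1477]
[0.663, 0.091] top: tip [273.2061 174.2651] collar [274.3272 176.3319] side tip [312.6931 202.9077] foot [312.7486 211.461 ]
cap box 307 161 8 15
161 312 314; 162 307 314; 163 307 314; 164 307 314; 165 307 314; 166 307 314; 167 307 314; 168 307 314; 169 307 314; 170 307 313; 171 307 313; 172 307 313; 173 307 313; 174 307 313; 175 307 311; proj mouth ctr [308.2993 173.8399] top ctr [308.1539 162.7405]
```

View pics/sp.png

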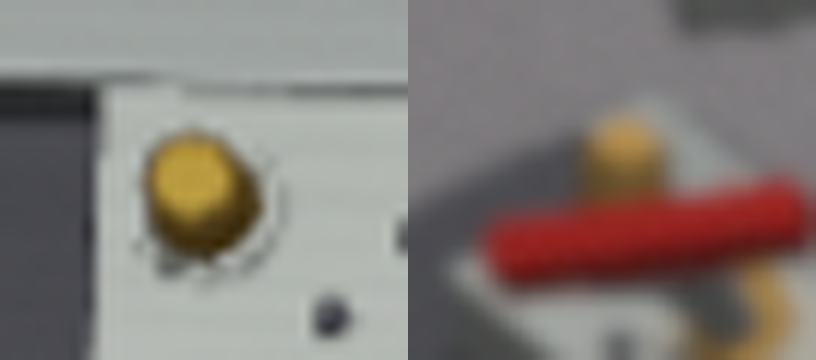

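{"api": "apply_moves", "payload": {
  "slide": [
    [0,-0.145,0.1],
    [0,0,0.3],
    [0,0,0.3],
    [0,0,0.2],
    [0,0,0],
    [0,0,0]
  ],
  "turn": [
    [0.002,0,0],
    [0,0,0],
    [0,0,0],
    [0,0,0],
    [0,0,0],
    [0,0,0]
  ],
  "jaw": [1,1,1,1,1,1]
}}

```text
time_s: 23.5
tcp_pos: [0.6641, 0.09, 0.1119]
eef_rot: [-179.9, -0.0, -89.9]
contact_force: [0.5, -0.4, 0.5]
gripper_width: 0.0289
```

```bash
python3 mm.py; python3 - <<'E'
from plant import r
from ik import *
st=r.get_state();plan(st,[.6625,.0892,.095],Rd)
c=snap(r,'side','side8')
u,v=proj(c,st['tcp_pos']).astype(int);print(u,v)
cv2.imwrite('pics/s8.png',cv2.resize(c['pixels'][v-25:v+35,u-40:u+40],None,fx=9,fy=9,interpolation=cv2.INTER_CUBIC))
E
```

```text
t 23.5 q [ 24.4  25.7  -9.1   0.1 -55.1 -24.4] p [0.664 0.09  0.112] w 0.028922893136721178
F [ 0.482 -0.411  0.503] M tool [ 0.08  -0.059 -0.019] M.a -0.017727748506772823 F tool [ 0.412 -0.482 -0.502]
x ang -89.93460921872529
slide total [0.008 0.016 0.169] rows>= 0.3407667221925863
turn total [-0.0009 -0.0003  0.0007] rows>= 0.011691602966416898
313 192
```

View pics/s8.png

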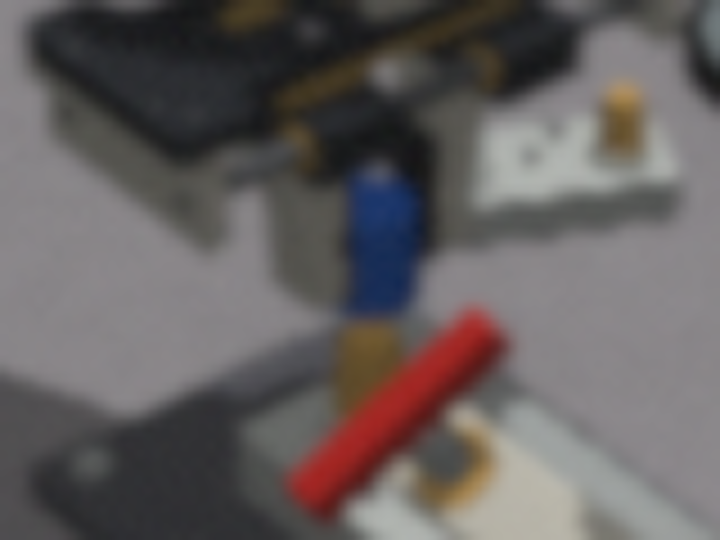

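```bash
python3 - <<'E'
from ik import *
np.set_printoptions(suppress=True,precision=2,linewidth=200)
c=load('side8');tp=np.array([.6641,.0900,.1119])
for dz in(-.023,-.006,.011): print(dz,proj(c,tp+[0,0,dz]))
d=np.linalg.norm; R,t=w2c(c);Z=(R@tp+t)[2];print('px/mm',c['fx']/Z/1000)
for x in([.6625,.0892],[.6641,.09]): print(x,proj(c,x+[.075]),proj(c,x+[.06]))
for v in range(189,211): print(v,' '.join('%3d/%3d/%3d'%tuple(p) for p in c['pixels'][v,308:320]))
E
```

```text
-0.023 [313.21 198.88]
-0.006 [313.18 193.86]
0.011 [313.15 188.75]
px/mm 0.36866306353818856
[0.6625, 0.0892] [312.96 203.28] [312.98 207.59]
[0.6641, 0.09] [313.23 202.93] [313.25 207.23]
189  76/ 82/ 82  77/ 82/ 83  74/ 77/ 78  75/ 63/ 61  90/ 53/ 40 102/ 53/ 29 106/ 54/ 27 106/ 54/ 27 106/ 55/ 29 101/ 51/ 26  88/ 46/ 26  64/ 38/ 29
190  79/ 85/ 87  78/ 84/ 86  74/ 78/ 79  74/ 63/ 61  90/ 54/ 41 102/ 54/ 31 107/ 55/ 29 107/ 56/ 32 104/ 52/ 26 101/ 51/ 27  88/ 46/ 25  63/ 36/ 24
191  80/ 86/ 87  79/ 84/ 86  75/ 78/ 79  72/ 62/ 60  87/ 53/ 39  99/ 52/ 28 104/ 54/ 29 103/ 54/ 29  99/ 51/ 25  96/ 51/ 29  83/ 44/ 25  60/ 35/ 24
192  81/ 86/ 87  79/ 84/ 86  71/ 74/ 75  67/ 58/ 56  80/ 49/ 35  93/ 51/ 28  97/ 51/ 28  94/ 50/ 27  92/ 47/ 24  88/ 47/ 27  76/ 41/ 24  56/ 31/ 19
193  79/ 85/ 87  75/ 81/ 82  65/ 69/ 70  62/ 51/ 49  73/ 44/ 30  86/ 46/ 28  90/ 47/ 25  89/ 46/ 24  87/ 47/ 26  82/ 41/ 20  74/ 40/ 21  59/ 36/ 27
194  80/ 86/ 87  77/ 82/ 84  64/ 68/ 69  58/ 49/ 48  71/ 42/ 30  83/ 43/ 24  87/ 46/ 25  87/ 47/ 26  86/ 46/ 25  82/ 43/ 24  74/ 39/ 21  61/ 38/ 31
195  80/ 86/ 87  78/ 8
[... 1645 characters left out ...]
  50/ 77/ 95  44/ 78/ 99  44/ 80/101  44/ 80/102  45/ 78/ 99  44/ 75/ 95  55/ 75/ 98  68/ 75/113  64/ 67/133
207  81/ 77/ 78  74/ 75/ 79  59/ 73/ 85  47/ 75/ 92  43/ 77/ 96  43/ 78/ 98  43/ 77/ 97  42/ 74/ 96  43/ 73/100  47/ 66/114  53/ 62/134  49/ 52/151
208  73/ 70/ 72  67/ 71/ 76  52/ 70/ 83  46/ 74/ 92  42/ 75/ 94  43/ 76/ 96  43/ 76/ 97  41/ 71/101  39/ 66/115  39/ 56/135  39/ 48/151  37/ 42/159
209  73/ 73/ 74  67/ 74/ 80  53/ 73/ 85  45/ 74/ 91  41/ 73/ 93  42/ 74/ 97  40/ 72/104  39/ 65/118  39/ 57/137  35/ 46/151  36/ 40/159  36/ 39/162
210  87/ 89/ 89  79/ 87/ 91  61/ 79/ 91  45/ 73/ 92  43/ 74/ 96  40/ 70/105  38/ 63/122  36/ 53/140  35/ 45/153  36/ 41/160  33/ 37/160  34/ 37/154
```

{"api": "apply_moves", "payload": {
  "slide": [
    [0.01,-0.005,0.05],
    [0,0,0.07],
    [0,0,0.05],
    [0,0,0.05],
    [0,0,0]
  ],
  "turn": [
    [0,0,0],
    [0,0,0],
    [0,0,0],
    [0,0,0],
    [0,0,0]
  ],
  "jaw": [1,1,1,1,1]
}}

```text
time_s: 24.05
tcp_pos: [0.6637, 0.0888, 0.0887]
eef_rot: [180.0, -0.0, -90.0]
contact_force: [-0.5, 0.3, -0.5]
gripper_width: 0.0294
```

```bash
python3 mm.py
```

```text
t 24.05 q [ 24.3  27.  -10.4   0.  -52.6 -24.3] p [0.664 0.089 0.089] w 0.029371650496248295
F [-0.496  0.287 -0.48 ] M tool [ 0.027 -0.037  0.064] M.a -0.0735522214471997 F tool [-0.287  0.496  0.48 ]
x ang -89.96543904057503
```

{"api": "apply_moves", "payload": {
  "slide": [
    [0,0,0.04],
    [0,0,0.04],
    [0,0,0.03],
    [0,0,0]
  ],
  "turn": [
    [0,0,0],
    [0,0,0],
    [0,0,0],
    [0,0,0]
  ],
  "jaw": [1,1,1,1]
}}

```text
time_s: 24.45
tcp_pos: [0.6639, 0.0892, 0.078]
eef_rot: [-180.0, 0.0, -90.0]
contact_force: [-2.7, 2.5, -0.5]
gripper_width: 0.0293
```

```bash
python3 mm.py
```

```text
t 24.45 q [ 24.3  27.7 -11.    0.  -51.3 -24.3] p [0.664 0.089 0.078] w 0.02925472505951934
F [-2.74   2.479 -0.509] M tool [-0.66  -0.787  0.06 ] M.a -0.4995122876651469 F tool [-2.481  2.739  0.508]
x ang -89.97659366197703
```

{"api": "apply_moves", "payload": {
  "slide": [
    [-0.007,0.007,0.02],
    [0,0,0.03],
    [0,0,0.02],
    [0,0,0]
  ],
  "turn": [
    [0,0,0],
    [0,0,0],
    [0,0,0],
    [0,0,0]
  ],
  "jaw": [1,1,1,1],
  "newtons": 55
}}

```text
time_s: 24.85
tcp_pos: [0.6636, 0.0897, 0.0716]
eef_rot: [-179.9, -0.0, -90.0]
contact_force: [-1.7, 1.1, 0.7]
gripper_width: 0.0288
```

```bash
python3 mm.py
```

```text
t 24.85 q [ 24.4  28.  -11.4   0.  -50.5 -24.3] p [0.664 0.09  0.072] w 0.02875914434320694
F [-1.703  1.052  0.706] M tool [-0.442 -0.376  0.04 ] M.a -0.24821430995388738 F tool [-1.053  1.701 -0.708]
x ang -89.96540622698781
```

{"api": "apply_moves", "payload": {
  "slide": [
    [-0.003,0.004,0.02],
    [0,0,0.02],
    [0,0,0.02],
    [0,0,0]
  ],
  "turn": [
    [0,0,0],
    [0,0,0],
    [0,0,0],
    [0,0,0]
  ],
  "jaw": [1,1,1,1]
}}

```text
time_s: 25.25
tcp_pos: [0.6637, 0.0898, 0.0687]
eef_rot: [-179.8, -0.0, -89.9]
contact_force: [-9.2, 0.1, 20.8]
gripper_width: 0.0291
```

```bash
python3 mm.py
```

```text
t 25.25 q [ 24.4  28.2 -11.6   0.1 -50.1 -24.4] p [0.664 0.09  0.069] w 0.02907121239955761
F [-9.22   0.137 20.829] M tool [-3.366  0.016  0.05 ] M.a -0.029762599144257943 F tool [ -0.143   9.154 -20.857]
x ang -89.91265922797305
```

{"api": "apply_moves", "payload": {
  "slide": [
    [0,0.015,0],
    [0,0.01,0],
    [0,0,0],
    [0,0,0]
  ],
  "turn": [
    [0,0,0],
    [0,0,0],
    [0,0,0],
    [0,0,0]
  ],
  "jaw": [1,1,1,1]
}}

```text
time_s: 25.65
tcp_pos: [0.6634, 0.0899, 0.0688]
eef_rot: [-179.6, 0.0, -89.9]
contact_force: [-0.8, -1.8, 14.5]
gripper_width: 0.0289
```

```bash
python3 mm.py;  python3 - <<'E'
from plant import r
from ik import *
st=r.get_state()
c=snap(r,'side','side9')
u,v=proj(c,st['tcp_pos']).astype(int);print(u,v)
cv2.imwrite('pics/s9.png',cv2.resize(c['pixels'][v-25:v+35,u-40:u+40],None,fx=9,fy=9,interpolation=cv2.INTER_CUBIC))
E
```

```text
t 25.65 q [ 24.5  28.  -11.9   0.2 -49.7 -24.5] p [0.663 0.09  0.069] w 0.02888763210657828
F [-0.825 -1.806 14.493] M tool [-0.133  0.753  0.016] M.a 0.41465834443784705 F tool [  1.801   0.724 -14.499]
x ang -89.92226663960544
313 204
```

View pics/s9.png

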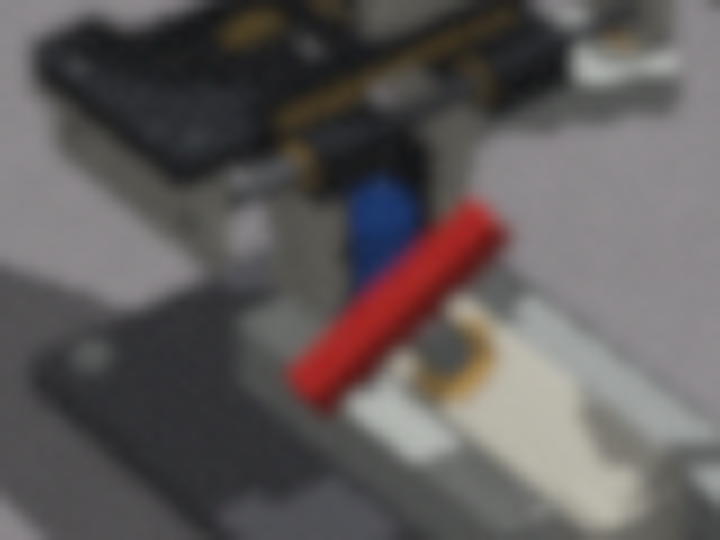

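{"api": "apply_moves", "payload": {
  "slide": [
    [0,0,0.02],
    [0,0,0.01],
    [0,0,0],
    [0,0,0]
  ],
  "turn": [
    [0,0,0],
    [0,0,0],
    [0,0,0],
    [0,0,0]
  ],
  "jaw": [1,1,1,1]
}}

```text
time_s: 26.1
tcp_pos: [0.6635, 0.0898, 0.0686]
eef_rot: [-179.5, 0.0, -89.9]
contact_force: [-9.8, -2.3, 32.3]
gripper_width: 0.0287
```

```bash
python3 mm.py
```

```text
t 26.1 q [ 24.5  28.  -12.    0.3 -49.6 -24.5] p [0.664 0.09  0.069] w 0.028658221109695344
F [-9.837 -2.269 32.274] M tool [-3.284  0.707 -0.034] M.a 0.43350889019736166 F tool [  2.239   9.571 -32.356]
x ang -89.88350991676661
```

{"api": "apply_moves", "payload": {
  "slide": [
    [0,0,-0.04],
    [0,0,-0.03],
    [0,0,0],
    [0,0,0],
    [0,0,0],
    [0,0,0]
  ],
  "turn": [
    [0,0,0],
    [0,0,0],
    [0,0,0],
    [0,0,0],
    [0,0,0],
    [0,0,0]
  ],
  "jaw": [1,1,0.45,0.45,0.45,0.45]
}}

```text
time_s: 26.7
tcp_pos: [0.6604, 0.0899, 0.0693]
eef_rot: [-180.0, -0.0, -90.0]
contact_force: [-0.4, 0.4, -0.2]
gripper_width: 0.0475
```

```bash
python3 mm.py
```

```text
t 26.7 q [ 24.5  28.  -11.9   0.  -50.1 -24.5] p [0.66  0.09  0.069] w 0.047524972475938156
F [-0.405  0.409 -0.2  ] M tool [ 0.009 -0.092 -0.021] M.a -0.03553939114063234 F tool [-0.41   0.405  0.199]
x ang -89.96466053852986
```

{"api": "apply_moves", "payload": {
  "slide": [
    [0,0,-0.1],
    [0,0,-0.2],
    [0,0,-0.4],
    [0,0,-0.4],
    [0,0.4,-0.2],
    [0,0.4,0],
    [0,0.4,0],
    [0,0.4,0]
  ],
  "turn": [
    [0,0,0],
    [0,0,0],
    [0,0,0],
    [0,0,0],
    [0,0,0],
    [0,0,0],
    [0,0,0],
    [0,0,0]
  ],
  "jaw": [0.45,0.45,0.45,0.45,0.45,0.45,0.45,0.45]
}}

```text
time_s: 27.5
tcp_pos: [0.4991, 0.0897, 0.2003]
eef_rot: [-179.9, 0.0, -90.0]
contact_force: [0.0, 1.1, 1.2]
gripper_width: 0.0483
```

{"api": "apply_moves", "payload": {
  "slide": [
    [0,0.4,0],
    [0,0.2,0],
    [0,0,0],
    [0,0,0]
  ],
  "turn": [
    [0,0,0],
    [0,0,0],
    [0,0,0],
    [0,0,0]
  ],
  "jaw": [0.45,0.45,0.45,0.45]
}}

```text
time_s: 27.9
tcp_pos: [0.4409, 0.0902, 0.2006]
eef_rot: [-179.8, 0.1, -89.9]
contact_force: [-0.0, 0.3, 1.1]
gripper_width: 0.0482
```

```bash
python3 - <<'E'
from plant import r
from ik import *
np.set_printoptions(suppress=True,precision=4)
st=r.get_state();print(st['tcp_pos'],st['contact_force'])
c=snap(r,'side','side10');t=snap(r,'top','top10')
cv2.imwrite('pics/f10.png',np.hstack([cv2.resize(t['pixels'][150:220,240:350],(660,420),interpolation=cv2.INTER_CUBIC)]))
cv2.imwrite('pics/g10.png',cv2.resize(c['pixels'][175:255,270:380],(770,560),interpolation=cv2.INTER_CUBIC))
for c,roi in((t,(155,195,255,300)),(c,(185,225,295,330))):
    P=cloud(c);H=cv2.cvtColor(c['pixels'],cv2.COLOR_BGR2HSV);m=cv2.inRange(H,(100,100,20),(135,255,255));M=np.zeros_like(m);M[roi[0]:roi[1],roi[2]:roi[3]]=m[roi[0]:roi[1],roi[2]:roi[3]]
    V=H[...,2]; print((M>0).sum(),cv2.boundingRect(M))
    top=(M>0)&(V>V[M>0].max()*.8);k=np.argwhere(top)[:,::-1].mean(0);Q=P[top];print(top.sum(),k,onz(c,*k,.079),np.median(Q,0),Q.mean(0))
E
```

```text
[0.4409 0.0902 0.2006] [-0.0274  0.2685  1.0912]
136 (268, 169, 13, 14)
92 [273.087 173.913] [0.6632 0.0909 0.079 ] [0.6625 0.0906 0.0826] [0.6625 0.0906 0.0826]
97 (309, 199, 10, 14)
43 [313.4884 201.2093] [0.6663 0.0915 0.079 ] [0.6642 0.0879 0.0824] [0.6636 0.0881 0.0823]
```

View pics/f10.png

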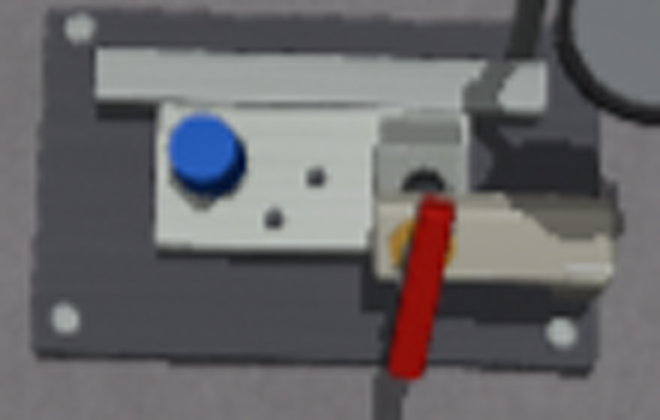

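View pics/g10.png

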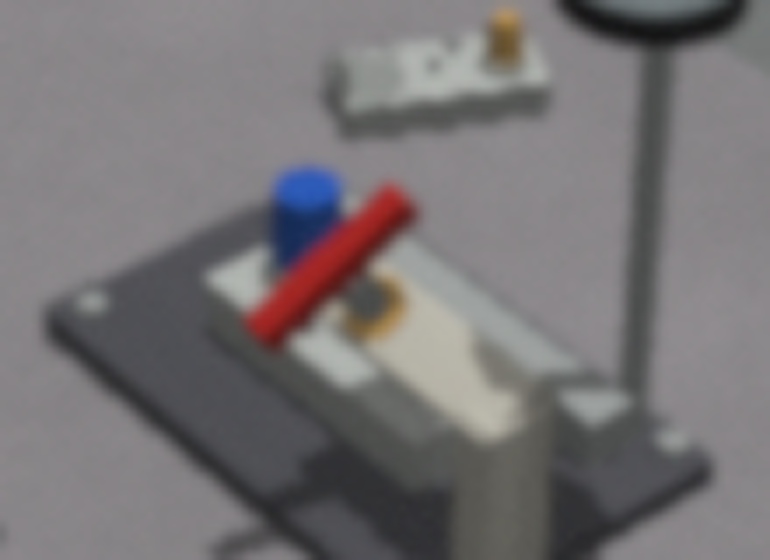

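```bash
python3 - <<'E'
from plant import r
from ik import *
np.set_printoptions(suppress=True,precision=4)
for n in('top0','top4','top10'):
    t=load(n);P=cloud(t)
    q=P[170:189,282:300].reshape(-1,3);print(n,'block mid',np.median(q[:,2]),q[:,2].mean(), 'left', P[182:190,268:276,2].mean(), 'plate',P[195:207,255:285,2].mean(), 'backjaw',P[161:166,260:320,2].mean())
t=load('top10');P=cloud(t);H=cv2.cvtColor(t['pixels'],cv2.COLOR_BGR2HSV)
print((P[168:184,266:282,2]*1000).round().astype(int))
E
```

```text
top0 block mid 0.040689217872881336 0.04069338338367799 left 0.05618038803699926 plate 0.020064293117817992 backjaw 0.03849645144492958
top4 block mid 0.040726103844548944 0.049261761787372384 left 0.040965834677882056 plate 0.020089468278745384 backjaw 0.045062211354914325
top10 block mid 0.04082406515304674 0.0408850338346939 left 0.04133389630142609 plate 0.017532256816475616 backjaw 0.05802416876390481
[[39 41 40 43 40 43 44 40 45 38 41 39 41 41 39 41]
 [41 39 41 40 43 82 87 81 84 80 81 44 38 39 40 40]
 [39 40 40 82 87 86 82 83 82 80 83 84 42 39 38 39]
 [42 41 41 81 83 83 83 81 85 84 81 83 80 41 39 42]
 [37 43 81 84 81 78 81 81 83 83 82 79 81 62 45 42]
 [40 41 82 81 82 86 81 85 84 84 84 83 81 74 40 43]
 [40 43 83 83 86 81 81 83 82 81 85 82 83 78 54 40]
 [41 42 84 85 83 83 85 84 84 80 81 80 81 77 60 41]
 [39 39 82 82 83 84 84 83 82 82 82 82 83 69 58 41]
 [39 40 72 82 82 86 83 80 82 84 82 82 82 69 55 43]
 [44 37 43 77 81 84 83 82 83 82 83 77 71 61 53 43]
 [41 40 38 55 73 84 81 84 79 82 79 73 64 55 45 44]
 [43 39 40 43 61 67 75 71 76 72 66 64 60 43 40 42]
 [44 41 41 43 43 53 60 63 62 62 57 53 49 41 44 39]
 [36 44 39 38 41 41 48 48 49 49 49 46 42 39 40 42]
 [40 36 41 44 41 41 37 43 42 43 40 39 38 42 42 42]]
```

{"api": "apply_moves", "payload": {
  "slide": [
    [0,-0.4,0],
    [0,-0.4,0],
    [0,-0.4,0],
    [0,-0.4,0],
    [0,-0.4,0],
    [0,-0.225,0],
    [0,0,0.2],
    [0,0,0.2]
  ],
  "turn": [
    [0,0,0],
    [0,0,0],
    [0,0,0],
    [0,0,0],
    [0,0,0],
    [0,0,0],
    [0,0,0],
    [0,0,0]
  ],
  "jaw": [1,1,1,1,1,1,1,1],
  "newtons": 30
}}

```text
time_s: 28.8
tcp_pos: [0.6648, 0.0894, 0.1578]
eef_rot: [-180.0, -0.0, -90.1]
contact_force: [-0.3, -0.1, -0.4]
gripper_width: 0.0006
```

{"api": "apply_moves", "payload": {
  "slide": [
    [0,0,0.2],
    [0,0,0.2],
    [0,0,0],
    [0,0,0]
  ],
  "turn": [
    [0,0,0],
    [0,0,0],
    [0,0,0],
    [0,0,0]
  ],
  "jaw": [1,1,1,1]
}}

```text
time_s: 29.2
tcp_pos: [0.6637, 0.0895, 0.1191]
eef_rot: [180.0, -0.1, -90.0]
contact_force: [0.0, 0.2, 0.9]
gripper_width: 0.0006
```

```bash
python3 mm.py; python3 - <<'E'
from plant import r
from ik import *
plan(r.get_state(),[.6634,.0899,.1],Rd)
E
```

```text
t 29.2 q [ 24.4  25.3  -8.7   0.1 -56.  -24.4] p [0.664 0.09  0.119] w 0.0005521272838875652
F [0.026 0.241 0.91 ] M tool [ 0.109 -0.098 -0.038] M.a -0.025271230463552657 F tool [-0.24  -0.026 -0.91 ]
x ang -89.95317953610561
slide total [-0.004  0.003  0.191] rows>= 0.3822613950408322
turn total [ 0.     -0.0007  0.0002] rows>= 0.006921912893098135
```

{"api": "apply_moves", "payload": {
  "slide": [
    [0,0,0.1],
    [0,0,0.07],
    [0,0,0.03],
    [0,0,0.03],
    [0,0,0.02],
    [0,0,0]
  ],
  "turn": [
    [0,0,0],
    [0,0,0],
    [0,0,0],
    [0,0,0],
    [0,0,0],
    [0,0,0]
  ],
  "jaw": [1,1,1,1,1,1]
}}

```text
time_s: 29.8
tcp_pos: [0.6635, 0.09, 0.0954]
eef_rot: [-179.9, 0.0, -89.9]
contact_force: [0.0, -0.9, 1.4]
gripper_width: 0.0009
```

```bash
python3 mm.py
```

```text
t 29.8 q [ 24.4  26.6 -10.2   0.1 -53.1 -24.4] p [0.664 0.09  0.095] w 0.0009178241559784895
F [ 0.004 -0.943  1.444] M tool [-0.06   0.094  0.024] M.a 0.03421321172480357 F tool [ 0.943 -0.006 -1.444]
x ang -89.95248704358997
```

{"api": "apply_moves", "payload": {
  "slide": [
    [0,0,0.02],
    [0,0,0.02],
    [0,0,0]
  ],
  "turn": [
    [0,0,0],
    [0,0,0],
    [0,0,0]
  ],
  "jaw": [1,1,1]
}}

```text
time_s: 30.1
tcp_pos: [0.6638, 0.09, 0.0942]
eef_rot: [-179.8, -0.0, -89.9]
contact_force: [-7.7, -0.2, 20.3]
gripper_width: 0.0002
```

```bash
python3 mm.py
```

```text
t 30.1 q [ 24.4  26.6 -10.3   0.1 -52.9 -24.4] p [0.664 0.09  0.094] w 0.00022608667295370607
F [-7.729 -0.189 20.304] M tool [-2.988 -0.006 -0.009] M.a 0.006792346230821989 F tool [  0.176   7.651 -20.333]
x ang -89.91065804089139
```

{"api": "apply_moves", "payload": {
  "slide": [
    [0,0,0.02],
    [0,0,0.01],
    [0,0,0]
  ],
  "turn": [
    [0,0,0],
    [0,0,0],
    [0,0,0]
  ],
  "jaw": [1,1,1]
}}

```text
time_s: 30.4
tcp_pos: [0.664, 0.09, 0.094]
eef_rot: [-179.7, -0.0, -89.9]
contact_force: [-15.4, 0.5, 37.9]
gripper_width: 0.0006
```

```bash
python3 mm.py
```

```text
t 30.4 q [ 24.4  26.6 -10.4   0.2 -52.7 -24.4] p [0.664 0.09  0.094] w 0.0005864111320689586
F [-15.416   0.507  37.934] M tool [-5.843 -0.105 -0.032] M.a -0.02560962500971006 F tool [ -0.542  15.209 -38.017]
x ang -89.87239000657756
```

{"api": "apply_moves", "payload": {
  "slide": [
    [0,0.03,0],
    [0,0.02,0],
    [0,0,0],
    [0,0,0]
  ],
  "turn": [
    [0,0,0],
    [0,0,0],
    [0,0,0],
    [0,0,0]
  ],
  "jaw": [1,1,1,1]
}}

```text
time_s: 30.8
tcp_pos: [0.6632, 0.0902, 0.0941]
eef_rot: [-179.3, 0.1, -89.8]
contact_force: [0.5, -3.8, 26.4]
gripper_width: 0.0005
```

```bash
python3 mm.py
```

```text
t 30.8 q [ 24.5  26.3 -11.    0.3 -52.  -24.6] p [0.663 0.09  0.094] w 0.0005189936975011809
F [ 0.536 -3.774 26.355] M tool [ 0.209  1.25  -0.044] M.a 0.7393749287012407 F tool [  3.749  -0.866 -26.349]
x ang -89.89057075641998
```

Vertical 26 N push, hard stop at a top height of about 0.080. Retreat and look.

{"api": "apply_moves", "payload": {
  "slide": [
    [0,0,-0.06],
    [0,0,-0.2],
    [0,0,-0.4],
    [0,0,-0.4],
    [0,0.4,0],
    [0,0.4,0],
    [0,0.4,0],
    [0,0.4,0]
  ],
  "turn": [
    [0,0,0],
    [0,0,0],
    [0,0,0],
    [0,0,0],
    [0,0,0],
    [0,0,0],
    [0,0,0],
    [0,0,0]
  ],
  "jaw": [1,1,1,1,1,1,1,1]
}}

```text
time_s: 31.6
tcp_pos: [0.4963, 0.0896, 0.1932]
eef_rot: [-179.9, 0.0, -90.0]
contact_force: [-1.8, 1.6, 0.3]
gripper_width: 0.0006
```

{"api": "apply_moves", "payload": {
  "slide": [
    [0,0.4,0],
    [0,0.2,0],
    [0,0,0],
    [0,0,0]
  ],
  "turn": [
    [0,0,0],
    [0,0,0],
    [0,0,0],
    [0,0,0]
  ],
  "jaw": [0.5,0.5,0.5,0.5]
}}

```text
time_s: 32.0
tcp_pos: [0.4382, 0.0902, 0.194]
eef_rot: [-179.8, 0.1, -89.9]
contact_force: [0.2, 1.1, 0.1]
gripper_width: 0.0272
```

```bash
python3 - <<'E'
from plant import r
from ik import *
np.set_printoptions(suppress=True,precision=4)
st=r.get_state();print(st['tcp_pos'],st['contact_force'])
for k in range(3):
  c=snap(r,'side','side11');t=snap(r,'top','top11')
  for c_,roi in((t,(155,195,255,300)),(c,(185,225,295,330))):
    P=cloud(c_);H=cv2.cvtColor(c_['pixels'],cv2.COLOR_BGR2HSV);m=cv2.inRange(H,(100,100,20),(135,255,255));M=np.zeros_like(m);M[roi[0]:roi[1],roi[2]:roi[3]]=m[roi[0]:roi[1],roi[2]:roi[3]]
    V=H[...,2]
    top=(M>0)&(V>V[M>0].max()*.8);kk=np.argwhere(top)[:,::-1].mean(0);Q=P[top];
    A=np.c_[Q[:,:2]-Q[:,:2].mean(0),np.ones(len(Q))];co=np.linalg.lstsq(A,Q[:,2],rcond=None)[0]
    print(top.sum(),kk,onz(c_,*kk,.079),np.median(Q,0),'slope',co[:2])
  P=cloud(t);print('block',np.median(P[170:189,285:300,2]),np.median(P[182:189,268:280,2]))
t=load('top11');c=load('side11')
cv2.imwrite('pics/f11.png',cv2.resize(t['pixels'][90:290,160:470],None,fx=2.5,fy=2.5,interpolation=cv2.INTER_CUBIC))
cv2.imwrite('pics/g11.png',cv2.resize(c['pixels'][175:255,270:380],(770,560),interpolation=cv2.INTER_CUBIC))
E
```

```text
[0.4382 0.0902 0.194 ] [0.1989 1.0585 0.0725]
93 [273.0753 173.9677] [0.663  0.0909 0.079 ] [0.6627 0.091  0.0803] slope [-3.9025 -2.2613]
42 [313.6905 201.8333] [0.6649 0.089  0.079 ] [0.6643 0.0873 0.0801] slope [-0.1131 -0.0347]
block 0.040622564558550525 0.04099900863906485
93 [273.0753 173.9677] [0.663  0.0909 0.079 ] [0.6629 0.0908 0.0803] slope [ 0.0023 -0.0067]
42 [313.6905 201.8333] [0.6649 0.089  0.079 ] [0.6641 0.0868 0.081 ] slope [-0.0308 -0.0488]
block 0.040730399268559404 0.04064821841791774
93 [273.0753 173.9677] [0.663  0.0909 0.079 ] [0.6626 0.091  0.081 ] slope [-0.0282 -0.0421]
42 [313.6905 201.8333] [0.6649 0.089  0.079 ] [0.6627 0.0876 0.0801] slope [-0.0441 -0.0586]
block 0.04051686372589308 0.041046063571455536
```

View pics/f11.png

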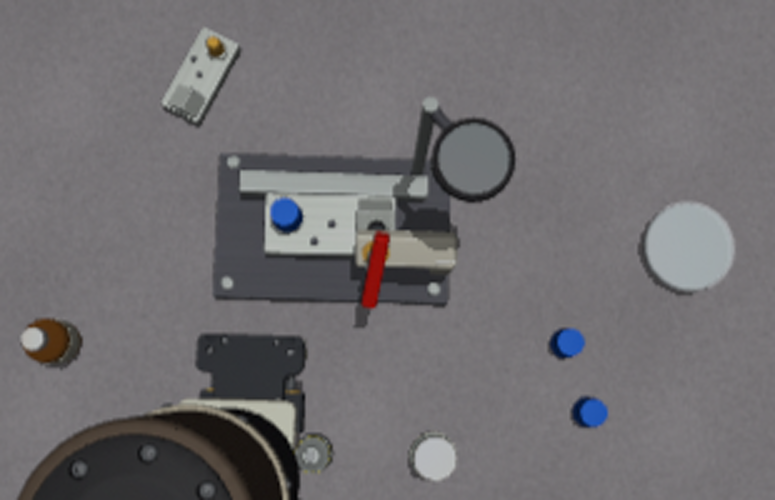

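View pics/g11.png

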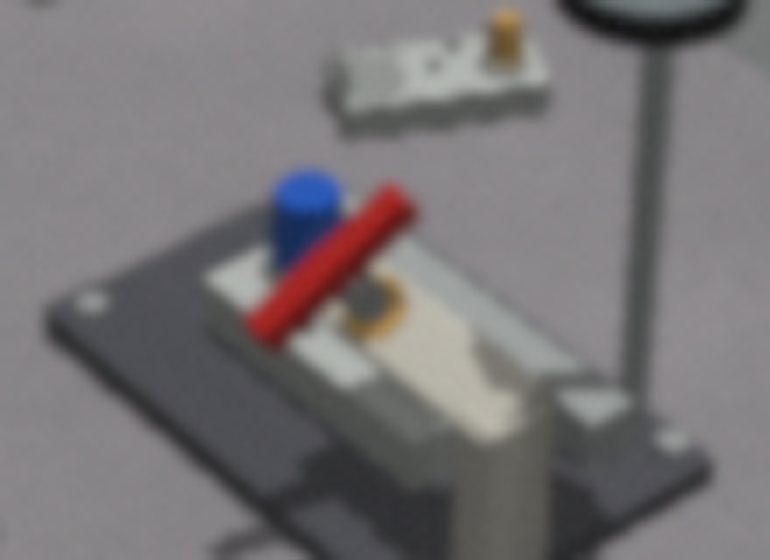

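```bash
python3 -c "
from plant import r
print(r.close_job())"
```

```text
the job is handed in; nothing more can be done
None
```

I clamped the block and pressed the blue cap onto the spigot, then handed the job in at about 32 s of the 70 s allowed. The clamp force itself was never measured.

**Clamp:**
- The arm couldn't line up fully with the screw, because a joint reached its range. I gripped the T-handle with the tool about 12° off the screw axis.
- The images show the bar turned 138° clockwise (2.4 rad). The tool had turned 145°, so the bar lagged it slightly.
- The torque about the tool axis rose over the last half radian, to about 0.35 N m net. It is only a rough figure, because the off-axis grip disturbs the reading.
- From the turn and the given starting range, I estimate the clamp force at about 28 to 68 N. The low end is just under "firm" but above the 20 N limit.

**Cap:**
- I took the cap farthest to the right. The first press, holding it by its sides, stopped hard at 32 N, but the pictures showed it about 3 mm too high.
- I pressed again on its top with closed fingers, to 38 N and then 26 N straight down.
- After that both cameras put its top at about 80–81 mm, against 79 mm expected. The block's own surface also reads about 0.7 mm high, so I take the rim to be within about 1 mm of home.
- It looks upright and centred. The two cameras disagree by about 2–4 mm on its exact position.

The gripper was clear of everything. In the last picture the bottle, jar, objective and dish all stand where they were.

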